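Load the cross-hole drill jig, pin it and hold it shut for drilling

TASK

Get the handle blank ready for cross-drilling: lay the eight-sided blank in the V rests of the open drill jig, swing the leaf shut over it, and push the collared locating pin from the tool stand down through the leaf's hole into the jig. The spring pads keep lifting the leaf, so finish with your hand still on the pin, pressing its collar down so that the leaf stays fully shut, and do not let go. Leave the awl, the punch and the square blank where they are.

Things in the scene. Friction and masses are not known exactly. Their poses are not given: they have to be found in the camera images.
- blank_center (a point): Centre of the handle blank: a loose dark-wood bar of regular eight-sided section, 28 mm across flats, 130 mm long along its x axis, about 70 g. It lies on the bench on a flat (centre 14 mm up), near a square bar of the same wood and length. Pick it at its middle across the two upright flats (28 mm).
- square_blank: Bystander: the square bar, 30 x 30 x 130 mm (long along its x), loose on the bench; origin at the centre of its underside. Leave it.
- jig: Drill jig, fixed: plywood base 176 (its x) x 174 (y -90 to +84) x 12 mm; origin on the bench under the nest, z up. Two wooden V rests, 90 degree grooves along x, 46 mm high, 66 wide, from 34 to 73 mm either side in x: the middle 68 mm is open down to the base for fingers. End stops 46 mm high, 146 mm apart. Hinge block on the -y side; iron boss 32 x 28, 58 mm high, on the +y side.
- nest (a point): Where the blank's centre lies when seated in the V rests: 40 mm above the bench, axes as the jig's. The blank lies along x, either way round, a flat on top (54 mm above the bench). The boss's inner face is 44 mm to the +y of this point, the hinge block's 66 mm to the -y.
- boss_hole (a point): Mouth of the pin hole in the top of the jig's boss, 58 mm above the bench, 58 mm to the +y of the nest; vertical round hole 12 mm in diameter, 46 mm deep, slightly countersunk.
- leaf_hinge (a point): Centre of the leaf's hinge axis (along the jig's x), 70 mm to the -y of the nest, 58 mm above the bench.
- leaf (a joint): Angle of the leaf in rad: 0 = fully shut (level over the blank, underside 58 mm and top 66 mm above the bench), 1.57 = upright, up to 2.9 = laid back to the jig's -y side. Aluminium plate, 0.3 kg. The hinge is stiff (0.3 N m): the leaf stays where it is left. Spring pads under it meet the blank at 0.09 rad; when let go it stands at 0.03 to 0.09.
- leaf_edge (a point): Middle of the leaf's free edge, half-way through its thickness, 152 mm from the hinge (x as the jig's, y from hinge to edge, z out of the outer face, which is the top when shut). The leaf is 110 mm wide and 8 mm thick; a steel guide bushing stands 5 mm out of its outer face 70 mm from the hinge.
- leaf_hole (a point): Mouth, on the outer (top) face, of the leaf's pin hole, 12 mm in diameter, slightly countersunk, 128 mm from the hinge. With the leaf shut it is 8 mm straight above the boss's hole. To press the leaf fully shut here takes about 10 N; to keep it shut at least 5 N.
- stand: Black tool stand, fixed on the bench, 150 mm (its x) x 56 x 60 mm high, origin at the centre of its underside. Three holes in a row along x, 48 mm apart, hold the pin, the awl and the punch in any order: take the pin with the fingers closing across the row, along the stand's y.
- pin_grip (a point): Middle of the locating pin's grip. Steel pin, about 100 g, upright in the stand: round grip 22 mm in diameter, 40 mm long (20 above and below this point); below it a collar 25 mm in diameter, 6 thick; below that the shank, 10 mm in diameter, 50 long, the last 8 tapered to 5. The only tool in the stand with a collar. z runs up the pin.
- pin_collar (a point): On the pin's axis at the underside of the collar, 26 mm below the middle of the grip; it rests on the stand's top at the start, and on the leaf's top when the pin is home.
- pin_tip (a point): The lower end of the pin's shank, 50 mm below the collar's underside.
- awl: Bystander: awl with a brass ferrule and a bulbous wooden handle 32 mm thick, standing in the stand, its top 120 mm above the bench. Origin at its lower end. Leave it.
- punch: Bystander: plain dark steel punch 10 mm in diameter, standing in the stand, its top 104 mm above the bench. Origin at its lower end. Leave it.
Things that resemble listed ones, but are neither listed nor needed, are in the scene too. Leave any blue or purple look-alike of the part that bears pin_grip alone. What is shaped like the part that bears blank_center but purple is not meant.

How it is judged:
By the outcome, as a careful person would: the job done as asked, in the order asked, and still so for the second after the job is handed in, while the arm keeps its last pose, push and grip.
It also fails if it takes over 72 s, if anything falls off the work surface, if the arm or the gripper's body presses on something with over 40 N, if the wrist force passes 120 N, or if a joint passes its speed limit or range.

ROBOT

A 6-joint arm with a two-finger parallel gripper is mounted at the origin on the work surface. World frame = base frame: x ahead of the robot, y to its left, z up, the work surface at z = 0. Lengths are in m, angles in rad, forces in N, time in s.
With the tool pointing down it reaches from about 0.35 to 0.85 m from the base axis. Payload 8.1 kg.
Tool frame: the origin (TCP) lies on the centre line of the jaws, within the pads' length; the fingertips stand robot.tip_reach ahead of it and the grasp point (between the pads) lies 5 mm behind it (robot.tip_reach is the distance from the TCP to the fingertips, in m); z points along the fingers, y is the direction in which the jaws open and shut (so a half turn about z gives the same grasp; the last joint's range is limited). The gripper opens to 93 mm and grips with 3 to 60 N. Pads are 15 mm wide; open, the fingers measure 128 mm over their backs; the gripper's body (75 mm by 188 mm) begins 65 mm behind the grasp point.
Start: joints at [1.101, 0.13, 1.488, -0, 1.523, -0.085], TCP at [0.225, 0.556, 0.233] pointing down, gripper open.
Joint ranges: [-2.96, 2.96], [-0.89, 2.26], [0.02, 2.5], [-1.34, 4.48], [0, 2.73], [-2.66, 2.66]. Speed limits (rad/s): [2.39, 2.39, 2.79, 3.14, 3.14, 3.14].

INTERFACE

Orientations are given as a rotation vector (axis times angle).
In Python, from plant import sensors, read_camera, robot gives the robot as it stands.
- The arm moves only by the tool play_rows, never from a script. Its argument "series" is a list that holds one entry, the list of rows, each a list of 5 numbers: the closure, from -1 (fully open) to 1 (shut), then the shift along the world's x, y, z in m, then the turn about the world's z in rad. A call has 1 to 8 rows; each row is the pose to reach, as a shift and turn from the pose commanded when the call began; what a row does not reach only later rows make up. A row lasts 1/10 s, in which the tool goes at most 50 mm and 8.59 degrees, less where a joint would pass 70% of its speed; a pose out of reach is approached as far as the arm can. A call with a gripper value outside its range is refused whole. The fingers move at their own pace and stop on an object; "force" is the grip in N (left out, the last holds). Time passes only in rows, so rows that repeat a pose let the fingers close. It gives the time, the measured TCP pose, the force and the opening at its end, in the units of the state.
- sensors.read_state(): the state, without advancing time (a new reading comes with each control period).
- read_camera(name): name is "scene" or "top" or "wrist"; returns a dict with "color" (420x560x3 uint8, red, green, blue), "range_z" (420x560 float32, m along the optical axis (not along the pixel's ray), 0 where there is no reading), "intrinsics" (3x3 intrinsics, pixels), "D" ([k1, k2, p1, p2, k3] as OpenCV has them; the pictures are not rectified), "rvec" (rotation vector, rad) and "tvec" (3), from world to camera coordinates, as OpenCV has them. Camera axes: x right, y down, z forward; pixel columns grow to the right and rows downward; lengths in m; the calibration is good to about 2 mm. A picture is of the moment at which its call begins.
- robot.close_job(): hands the job in, once; it reports no verdict.
The state is a dict: "t": time; "q": joint angles; "dq": joint speeds; "joint_torque": joint torques, N m; "tool_pos": TCP position; "orientation": TCP orientation; "force": force on the tool from outside, world axes, zero at the start; "wrist_torque": the same for the moment, N m; "opening": finger opening in m.
Only numpy, scipy, OpenCV 4.12 (cv2) and the standard library are available. Lean on these libraries where they do the work, as an engineer would, in place of code of your own. Each camera call takes 0.05 s, during which the arm holds its last target.

## Working session

There is one attempt and no reset: what is moved stays moved. The work goes in short steps, Python scripts to look and compute and a tool call to move; the robot and the scene stay as the last step left them, time stands still between calls to the robot, and variables do not carry over. Pictures are saved under pics/ and viewed, and the job is handed in when it is done.

Besides the shell and the picture viewer there is one more tool, called after ">>>" as name([rows], argument=value, ...), one row to a line, values as JSON. play_rows: Moves the arm, as the interface text tells. Its arguments: {"type":"object","properties":{"series":{"type":"array","items":{"type":"array","items":{"type":"array","items":{"type":"number"}}}},"force":{"type":"number"}},"required":["series"]}

```bash
ls; mkdir -p pics; cat > h.py <<'E'
import numpy as np, cv2
from plant import sensors, read_camera, robot
def grab(name, tag):
    c=read_camera(name); cv2.imwrite(f'pics/{tag}.png',c['color'][:,:,::-1]); np.save(f'pics/{tag}.npy',c,allow_pickle=True); return c
def load(tag): return np.load(f'pics/{tag}.npy',allow_pickle=True).item()
def ray(c,uv):
    uv=np.array(uv,float).reshape(-1,1,2); K=np.array(c['intrinsics'],float)
    n=cv2.undistortPoints(uv,K,np.array(c['D'],float)).reshape(-1,2)
    R=cv2.Rodrigues(np.array(c['rvec'],float))[0]; t=np.array(c['tvec'],float).reshape(3)
    d=np.c_[n,np.ones(len(n))]@R; return -R.T@t, d
def onplane(c,uv,z):
    o,d=ray(c,uv); s=(z-o[2])/d[:,2]; return o+d*s[:,None]
def pts(c):
    h,w=c['range_z'].shape; v,u=np.mgrid[:h,:w]
    o,d=ray(c,np.stack([u.ravel(),v.ravel()],1)); return (o+d*c['range_z'].reshape(-1,1)).reshape(h,w,3)
def tri(c1,uv1,c2,uv2):
    o1,d1=ray(c1,uv1);o2,d2=ray(c2,uv2);d1=d1[0];d2=d2[0]
    s=np.linalg.lstsq(np.c_[d1,-d2],o2-o1,rcond=None)[0]
    a=o1+d1*s[0];b=o2+d2*s[1]; return (a+b)/2,np.linalg.norm(a-b)
E
python3 - <<'E'
from h import *
for n in('scene','top','wrist'): grab(n,n+'0')
s=sensors.read_state(); print(s); print(robot.tip_reach,[a for a in dir(robot) if a[0]!='_'])
E
```

```text
pics
{'t': 0.15, 'q': array([ 1.10057581e+00,  1.30983370e-01,  1.48900290e+00,  1.74660266e-05,
        1.52299642e+00, -8.53670215e-02]), 'dq': array([-0.00027936, -0.00142688, -0.00451843, -0.00187633,  0.00198437,
        0.00068064]), 'joint_torque': array([ 6.28754660e-04, -5.60476184e+01, -4.92334950e+01,  7.66942464e-02,
        3.05721606e-02, -6.77488129e-05]), 'tool_pos': array([0.22502485, 0.55576783, 0.23184539]), 'orientation': array([-6.00727676e-01, -3.08321681e+00,  2.09196955e-03]), 'force': array([-0.06277199, -0.23309955, -0.78606832]), 'wrist_torque': array([-0.01839887, -0.02515955,  0.00068054]), 'opening': 0.0931617495751008}
0.014 ['IKError', 'close_job', 'tip_reach']
```

View pics/scene0.png

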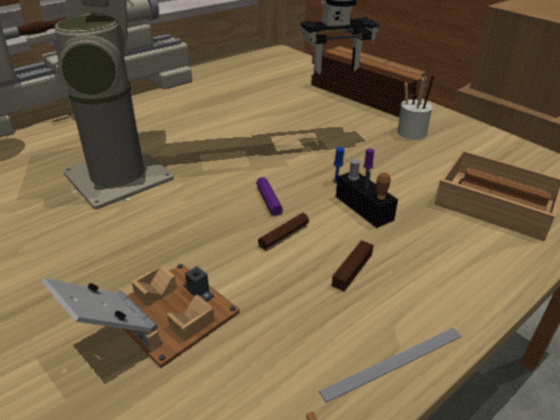

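View pics/top0.png

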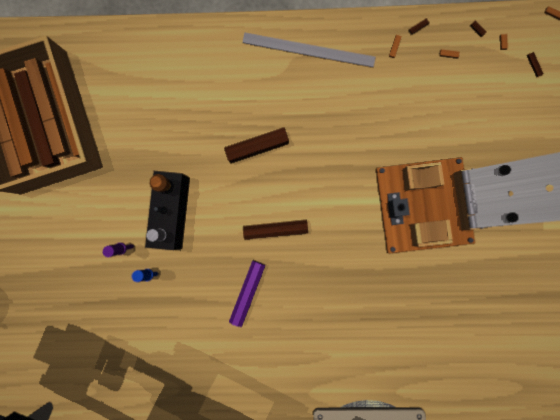

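View pics/wrist0.png

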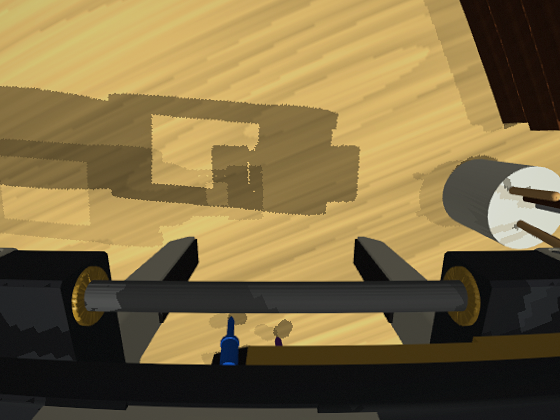

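```bash
python3 - <<'E'
from h import *
t=load('top0');s=load('scene0')
def crop(c,x0,y0,x1,y1,k,f): cv2.imwrite(f,cv2.resize(c['color'][y0:y1,x0:x1,::-1],None,fx=k,fy=k,interpolation=cv2.INTER_CUBIC))
crop(t,100,110,320,290,3.6,'pics/t_a.png'); crop(t,365,140,560,270,4,'pics/t_b.png')
crop(s,230,130,410,300,3.5,'pics/s_a.png'); crop(s,40,250,260,370,3.6,'pics/s_b.png')
P=pts(t);g=cv2.cvtColor(t['color'],cv2.COLOR_RGB2HSV)
for n,(u,v) in dict(bar1=(257,145),bar2=(276,230),awl=(158,183),punch=(162,210),pin=(154,235),base=(440,205),boss=(397,207),vr=(425,176),leaf1=(480,200),leaf2=(550,190)).items(): print(n,P[v,u].round(4),g[v,u])
# bars
for n,(u,v) in dict(bar1=(257,145),bar2=(276,230)).items():
    m=np.zeros(P.shape[:2],bool); w=P[v-40:v+40,u-45:u+45]; mm=(w[...,2]>.012)&(w[...,2]<.05); 
    q=w[mm]; k=np.linalg.norm(q[:,:2]-P[v,u,:2],axis=1)<.075; q=q[k]
    r=cv2.minAreaRect(q[:,:2].astype(np.float32)); print(n,r,len(q),np.percentile(q[:,2],[5,50,95]))
E
```

```text
bar1 [0.6353 0.2076 0.0305] [  9 185  62]
bar2 [0.4637 0.1729 0.0249] [  8 185  69]
awl [0.5512 0.3782 0.1195] [ 13 190 145]
punch [0.5052 0.3837 0.0813] [120  26  10]
pin [0.4587 0.3898 0.1072] [150   7 150]
base [ 0.5074 -0.1576  0.0116] [ 12 191 135]
boss [ 0.5027 -0.0607  0.0554] [108  30  43]
vr [ 0.5652 -0.1263  0.0238] [ 15 154 126]
leaf1 [ 0.5115 -0.2095  0.0699] [  5  11 139]
leaf2 [ 0.5334 -0.3786  0.0015] [ 18 127 162]
bar1 ((0.6385816931724548, 0.20991972088813782), (0.030860619619488716, 0.12930472195148468), 17.786041259765625) 1033 [0.02111229 0.02926722 0.0315949 ]
bar2 ((0.4381319582462311, 0.17301565408706665), (0.08365099877119064, 0.12976977229118347), 4.445703983306885) 906 [0.01948993 0.02567321 0.02909903]
```

View pics/t_a.png

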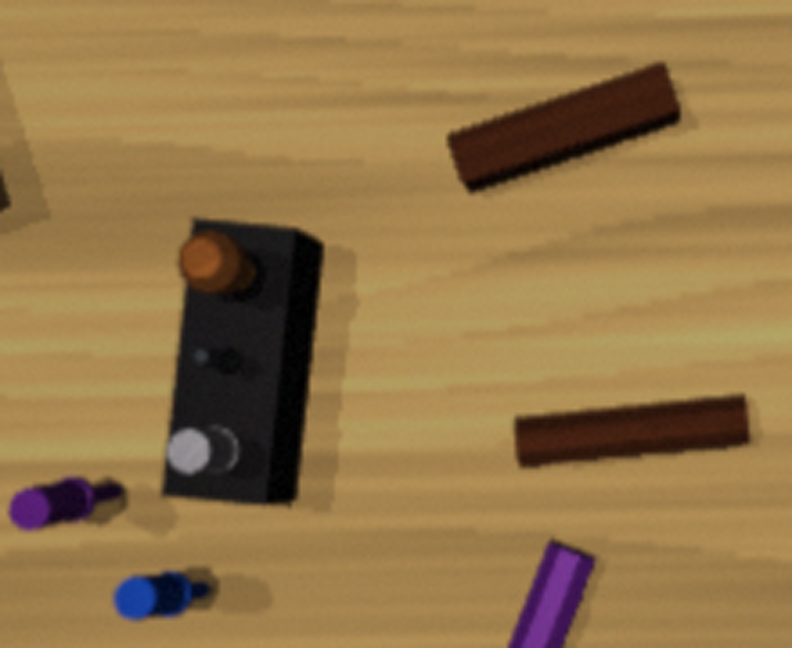

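View pics/t_b.png

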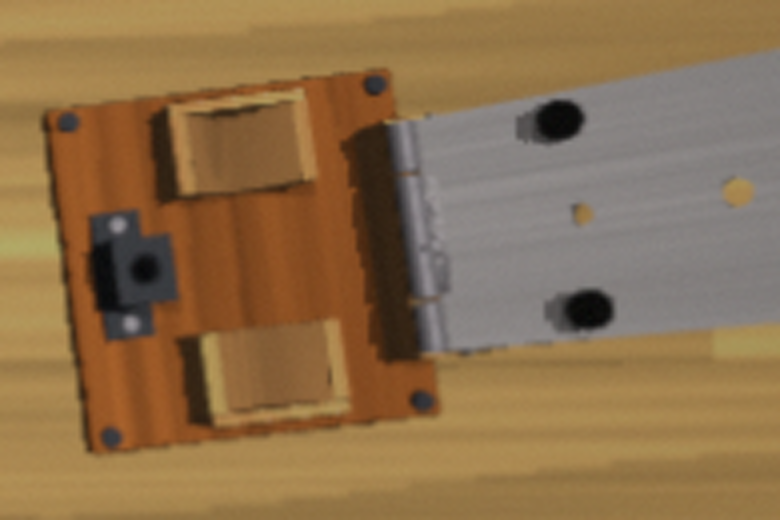

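View pics/s_a.png

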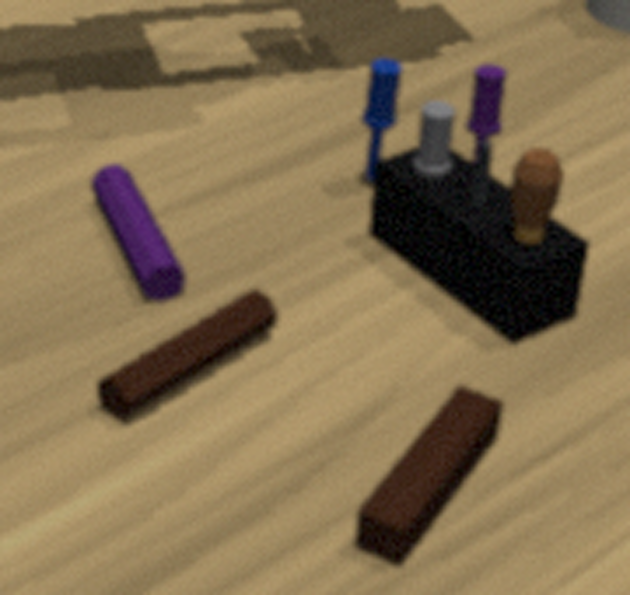

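View pics/s_b.png

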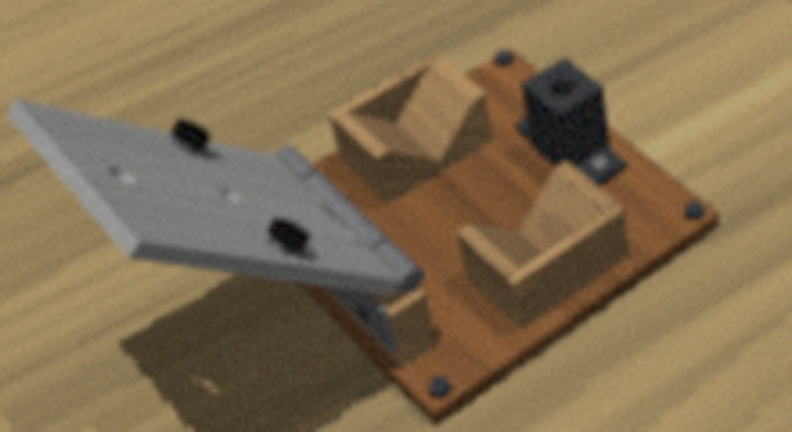

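```bash
cat > m1.py <<'E'
from h import *
t=load('top0');s=load('scene0')
o,d=ray(t,(280,210));print('top cam',o.round(3),d); o,d=ray(s,(280,210));print('scene cam',o.round(3))
P=pts(t);Q=pts(s)
# bar2 dark mask in both
for tag,c,X in(('top',t,P),('scn',s,Q)):
    hsv=cv2.cvtColor(c['color'],cv2.COLOR_RGB2HSV)
    near=(np.abs(X[...,0]-.463)<.09)&(np.abs(X[...,1]-.173)<.09)
    m=near&(hsv[...,2]<105)&(hsv[...,1]>120)&(hsv[...,0]<14)
    n,l,st,ce=cv2.connectedComponentsWithStats(m.astype(np.uint8)); k=1+st[1:,4].argmax(); m=l==k
    vu=np.argwhere(m); uv=vu[:,::-1].astype(np.float32)
    r=cv2.minAreaRect(uv); print(tag,'px',r,len(uv)); z=X[m][:,2]; print('z pct',np.percentile(z,[5,25,50,75,90,95,98]).round(4))
    q=X[m]; q=q[q[:,2]>.022]
    print('top-part rect',cv2.minAreaRect(q[:,:2].astype(np.float32)),q.mean(0))
    W=onplane(c,uv,.02); print('z=.02 rect',cv2.minAreaRect(W[:,:2].astype(np.float32)))
# jig screws
scr=np.array([(68,122),(375,85),(422,400),(111,437)])/4+[365,140]-.375
W=onplane(t,scr,.013);print('screws',W.round(4))
# lines: screw 0->1 (along +? )
for i,j in((0,1),(3,2),(0,3),(1,2)): v=W[j]-W[i];print(i,j,np.linalg.norm(v[:2]).round(4),np.degrees(np.arctan2(v[1],v[0])).round(2))
bh=np.array((146,268))/4+[365,140]-.375; print('boss hole z=.058',onplane(t,bh,.058))
bs=np.array((564,88))/3.6+[40,250]-.36; print('tri boss',tri(t,bh,s,bs))
# pin top
pt=np.array((190,451))/3.6+[100,110]-.36; pc=np.array((216,450))/3.6+[100,110]-.36; ps=np.array((437,109))/3.5+[230,130]-.36
print('pin top',tri(t,pt,s,ps))
# leaf points
L=P[150:228,462:556].reshape(-1,3); L=L[(L[:,2]>.065)]; print(len(L),L[:,2].max())
np.save('leaf.npy',L)
A=np.c_[L[:,:2],np.ones(len(L))]; print(np.linalg.lstsq(A,L[:,2],rcond=None)[0])
E
python3 m1.py
```

```text
top cam [0.458 0.141 0.826] [[ 0.0567894   0.02907727 -0.99797576]]
scene cam [ 1.102 -0.373  0.678]
top px ((275.2912292480469, 229.3427734375), (12.875332832336426, 63.7666130065918), 84.47245788574219) 802
z pct [0.0204 0.0236 0.0261 0.0276 0.0287 0.0294 0.0302]
top-part rect ((0.46517592668533325, 0.17419403791427612), (0.024746712297201157, 0.12715865671634674), 4.84378719329834) [0.46552263 0.17350324 0.03439237]
z=.02 rect ((0.46507182717323303, 0.1745155155658722), (0.02589171566069126, 0.1284029632806778), 4.357531547546387)
scn px ((283.0882263183594, 230.64707946777344), (11.490405082702637, 54.365047454833984), 59.036251068115234) 519
z pct [0.015  0.0212 0.025  0.0275 0.0288 0.0292 0.0301]
top-part rect ((0.4697398543357849, 0.17310410737991333), (0.022644389420747757, 0.12862303853034973), 2.647589683532715) [0.47022243 0.17184505 0.02641735]
z=.02 rect ((0.4696069657802582, 0.1720733791589737), (0.03367943689227104, 0.14569158852100372), 5.4452290534973145)
screws [[ 0.5809 -0.0437  0.013 ]
 [ 0.5956 -0.1971  0.013 ]
 [ 0.437  -0.2128  0.013 ]
 [ 0.4213 -0.0594  0.013 ]]
0 1 0.1542 -84.52
3 2 0.1542 -84.15
0 3 0.1603 -174.36
1 2 0.1593 -174.36
boss hole z=.058 [[ 0.5031157  -0.06779754  0.058     ]]
tri boss (array([ 0.50335766, -0.06751748,  0.05780407]), np.float64(0.0007966471964882487))
pin top (array([0.45888025, 0.39251464, 0.1073947 ]), np.float64(0.000130026945758543))
5101 0.8262148939477748
[-0.05967099  0.66996686  0.31376868]
```

```bash
cat > m2.py <<'E'
from h import *
t=load('top0');s=load('scene0');P=pts(t);Q=pts(s)
c,si=np.cos(np.radians(5.65)),np.sin(np.radians(5.65)); N=np.array([.5085,-.1255])
def jig(X): d=X[...,:2]-N; return np.stack([d[...,0]*c+d[...,1]*si,-d[...,0]*si+d[...,1]*c,X[...,2]],-1)
for n,X in(('top',P),('scn',Q)):
    J=jig(X); m=(np.abs(J[...,0])<50e-3)&(J[...,1]<-.09)&(J[...,1]>-.24)&(J[...,2]>.065)&(J[...,2]<.3)
    q=J[m]; y,z=q[:,1],q[:,2]
    for _ in range(4):
        p=np.polyfit(y,z,1); r=z-np.polyval(p,y); k=np.abs(r)<2.5*np.median(np.abs(r))+1e-3; y,z=y[k],z[k]
    print(n,m.sum(),'slope deg',np.degrees(np.arctan(p[0])),'z at hinge',np.polyval(p,-.07),'ymin',y.min(),z.max(), 'med res',np.median(np.abs(r)))
for n,X,c_ in(('top',P,t),('scn',Q,s)):
    hsv=cv2.cvtColor(c_['color'],cv2.COLOR_RGB2HSV)
    for nm,lo,hi in(('blue',105,122),('purple',128,150)):
        m=(hsv[...,0]>=lo)&(hsv[...,0]<=hi)&(hsv[...,1]>100)&(hsv[...,2]>60)&(X[...,1]>.3)
        q=X[m]; q=q[(q[:,2]>0.02)&(q[:,2]<.3)]
        print(n,nm,len(q),'top z',np.percentile(q[:,2],[5,50,95]).round(3),'xy top',np.median(q[q[:,2]>np.percentile(q[:,2],70)],0).round(3),'all',np.median(q,0).round(3), np.percentile(q[:,:2],[3,97],axis=0).round(3).tolist())
    m=(X[...,2]>.055)&(X[...,2]<.064)&(np.abs(X[...,0]-.505)<.1)&(np.abs(X[...,1]-.38)<.06)
    print(n,'stand top',cv2.minAreaRect(X[m][:,:2].astype(np.float32)))
E
python3 m2.py
```

```text
top 4295 slope deg -45.894794285419735 z at hinge 0.05788678479965123 ymin -0.1732872392920166 0.16591036277313753 med res 0.0013092542840071608
scn 2059 slope deg -45.91328937410154 z at hinge 0.05937717697843582 ymin -0.176940325138742 0.16908931993515264 med res 0.0006238769782228593
top blue 135 top z [0.055 0.094 0.097] xy top [0.383 0.422 0.096] all [0.385 0.422 0.094] [[0.376, 0.412], [0.394, 0.434]]
top purple 115 top z [0.056 0.094 0.097] xy top [0.435 0.476 0.096] all [0.433 0.476 0.094] [[0.424, 0.465], [0.444, 0.488]]
top stand top ((0.5072942972183228, 0.38818302750587463), (0.057198889553546906, 0.14959023892879486), 83.2122573852539)
scn blue 139 top z [0.033 0.076 0.097] xy top [0.385 0.42  0.095] all [0.387 0.417 0.076] [[0.377, 0.412], [0.394, 0.429]]
scn purple 58 top z [0.056 0.078 0.097] xy top [0.438 0.473 0.096] all [0.44  0.469 0.078] [[0.43, 0.462], [0.446, 0.48]]
scn stand top ((0.5066326260566711, 0.38821688294410706), (0.060056813061237335, 0.15304148197174072), 83.31302642822266)
```

>>> play_rows([
  [[-1,0.03,-0.048,0,-0.139],[-1,0.06,-0.095,0,-0.277],[-1,0.09,-0.143,0,-0.416],[-1,0.12,-0.191,0,-0.554],[-1,0.15,-0.239,0,-0.693],[-1,0.18,-0.287,0,-0.831],[-1,0.21,-0.335,0,-0.97],[-1,0.241,-0.382,0,-1.108]],
])

```text
t: 0.95
tool_pos: [0.4387, 0.2157, 0.2326]
orientation: [-2.14, -2.3, -0.0]
force: [2.5, 0.5, -0.4]
opening: 0.0932
```

>>> play_rows([
  [[-1,0,0,-0.04,0],[-1,0,0,-0.06,0],[-1,0,0,-0.06,0]],
])

```text
t: 1.25
tool_pos: [0.4361, 0.2161, 0.1688]
orientation: [-2.133, -2.303, 0.01]
force: [-0.9, -0.5, -0.7]
opening: 0.093
```

```bash
python3 - <<'E'
from h import *
w=grab('wrist','w1'); s=sensors.read_state(); print(s['tool_pos'],s['orientation'],s['force'])
o,d=ray(w,(280,210));print(o,d)
E
```

```text
[0.43705986 0.21691535 0.17115467] [-2.13253181 -2.30461329  0.00519541] [ 0.79039786  0.71196593 -0.3021816 ]
[0.4326208  0.2836817  0.31961491] [[ 0.02621485 -0.24532037 -0.96920527]]
```

View pics/w1.png

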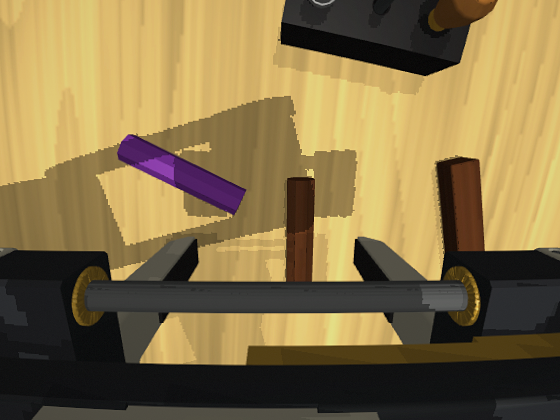

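```bash
cat > m3.py <<'E'
from h import *
w=load('w1'); hsv=cv2.cvtColor(w['color'],cv2.COLOR_RGB2HSV)
R=w['range_z'];X=pts(w)
for v in(185,200,220,240,260,275):
    row=hsv[v,270:335]; m=(row[:,2]<120)&((row[:,0]<14))&(row[:,1]>110); u=np.where(m)[0]+270
    mm=(u.min()+u.max())/2; a=onplane(w,(mm,v),.02)[0]; print(v,u.min(),u.max(),a.round(4), X[v,int(mm)].round(4))
print(onplane(w,[(301,178)],.024))
E
python3 m3.py
```

```text
185 287 314 [0.4594 0.2355 0.02  ] [0.4583 0.2366 0.0266]
200 287 313 [0.4603 0.22   0.02  ] [0.4597 0.2215 0.0269]
220 287 313 [0.4624 0.1987 0.02  ] [0.4618 0.2006 0.0264]
240 287 312 [0.464  0.1767 0.02  ] [0.4628 0.1789 0.0263]
260 287 311 [0.4657 0.1538 0.02  ] [0.4648 0.1572 0.0278]
275 287 310 [0.4669 0.136  0.02  ] [0.4655 0.1394 0.0269]
[[0.45882352 0.24322831 0.024     ]]
```

>>> play_rows([
  [[-1,0.0275,-0.0425,-0.03,0],[-1,0.0275,-0.0425,-0.08,0],[-1,0.0275,-0.0425,-0.12,0],[-1,0.0275,-0.0425,-0.14,0],[-1,0.0275,-0.0425,-0.15,0],[-1,0.0275,-0.0425,-0.152,0],[-1,0.0275,-0.0425,-0.152,0]],
])

```text
t: 2.0
tool_pos: [0.4671, 0.1758, 0.0224]
orientation: [2.131, 2.306, 0.003]
force: [0.9, -0.2, 0.3]
opening: 0.0926
```

```bash
cat > st.py <<'E'
from h import *
s=sensors.read_state(); r=s['orientation']; R=cv2.Rodrigues(r)[0]
print(round(s['t'],2),s['tool_pos'].round(4),'yaw',np.degrees(np.arctan2(R[1,1],R[0,1])).round(2),'F',s['force'].round(1),'M',s['wrist_torque'].round(2),'op',round(s['opening'],4),'q',s['q'].round(2))
E
python3 st.py
```

```text
2.0 [0.4671 0.1758 0.0224] yaw 4.51 F [ 0.9 -0.2  0.3] M [-0.06  0.09  0.01] op 0.0926 q [0.26 0.07 1.96 0.   1.11 0.18]
```

>>> play_rows([
  [[-1,0,0,0,0]],
])

```text
t: 2.1
tool_pos: [0.4674, 0.1758, 0.0228]
orientation: [2.131, 2.306, 0.005]
force: [0.0, -0.0, 1.0]
opening: 0.0931
```

>>> play_rows([
  [[-1,-0.0025,-0.001,-0.005,0],[-1,-0.0025,-0.001,-0.0055,0],[0.3,-0.0025,-0.001,-0.0055,0],[0.8,-0.0025,-0.001,-0.0055,0],[1,-0.0025,-0.001,-0.0055,0],[1,-0.0025,-0.001,-0.0055,0],[1,-0.0025,-0.001,-0.0055,0],[1,-0.0025,-0.001,-0.0055,0]],
], force=25)

```text
t: 2.9
tool_pos: [0.4632, 0.1741, 0.0151]
orientation: [-2.133, -2.306, 0.0]
force: [-0.3, -0.3, -0.3]
opening: 0.0494
```

>>> play_rows([
  [[1,0,0,0,0],[1,0,0,0,0]],
])

```text
t: 3.1
tool_pos: [0.4632, 0.1741, 0.0151]
orientation: [-2.133, -2.306, 0.0]
force: [0.3, -0.1, 0.8]
opening: 0.0336
```

```bash
python3 st.py
```

```text
3.1 [0.4632 0.1741 0.0151] yaw 4.47 F [ 0.3 -0.1  0.8] M [-0.04  0.09  0.02] op 0.0336 q [0.26 0.08 1.97 0.   1.1  0.18]
```

>>> play_rows([
  [[1,0,0,0.0015,0],[1,0,0,0.0015,0],[1,0,0,0.0015,0],[1,0,0,0.0015,0]],
])

```text
t: 3.5
tool_pos: [0.4631, 0.1741, 0.0165]
orientation: [-2.133, -2.306, 0.0]
force: [-0.0, -0.8, -0.7]
opening: 0.0276
```

```bash
python3 st.py
```

```text
3.5 [0.4631 0.1741 0.0165] yaw 4.47 F [-0.  -0.8 -0.7] M [-0.05  0.06 -0.01] op 0.0276 q [0.26 0.07 1.97 0.   1.1  0.18]
```

>>> play_rows([
  [[1,0,0,0.05,0],[1,0,-0.01,0.1,0],[1,0.005,-0.05,0.135,-0.15],[1,0.012,-0.09,0.135,-0.3],[1,0.02,-0.13,0.135,-0.45],[1,0.025,-0.17,0.135,-0.6],[1,0.03,-0.21,0.135,-0.75],[1,0.035,-0.25,0.135,-0.9]],
])

```text
t: 4.3
tool_pos: [0.4981, -0.0775, 0.1517]
orientation: [2.927, 1.14, 0.0]
force: [0.1, 0.2, -0.3]
opening: 0.0278
```

```bash
python3 st.py
```

```text
4.3 [ 0.4981 -0.0775  0.1517] yaw -47.45 F [ 0.1  0.2 -0.3] M [-0.02  0.1  -0.03] op 0.0278 q [-0.26 -0.08  1.85  0.    1.37  0.57]
```

>>> play_rows([
  [[1,0.004,-0.02,0,-0.14],[1,0.008,-0.035,0,-0.28],[1,0.0104,-0.045,0,-0.42],[1,0.0104,-0.048,0,-0.56],[1,0.0104,-0.048,0,-0.644],[1,0.0104,-0.048,0,-0.644],[1,0.0104,-0.048,0,-0.644],[1,0.0104,-0.048,0,-0.644]],
])

```text
t: 5.1
tool_pos: [0.5086, -0.1238, 0.1516]
orientation: [-3.137, -0.168, 0.0]
force: [0.0, 1.0, -0.3]
opening: 0.0275
```

```bash
python3 st.py; python3 - <<'E'
from h import *
t=grab('top','t2'); cv2.imwrite('pics/t2c.png',cv2.resize(t['color'][120:280,340:560,::-1],None,fx=3.6,fy=3.6,interpolation=cv2.INTER_CUBIC))
t=grab('wrist','w2')
t=grab('scene','s2'); cv2.imwrite('pics/s2c.png',cv2.resize(t['color'][210:370,40:260,::-1],None,fx=3.6,fy=3.6,interpolation=cv2.INTER_CUBIC))
E
```

```text
5.1 [ 0.5086 -0.1238  0.1516] yaw -83.86 F [ 0.   1.  -0.3] M [-0.04  0.16  0.01] op 0.0275 q [-0.34 -0.02  1.8   0.    1.37  1.13]
```

View pics/w2.png

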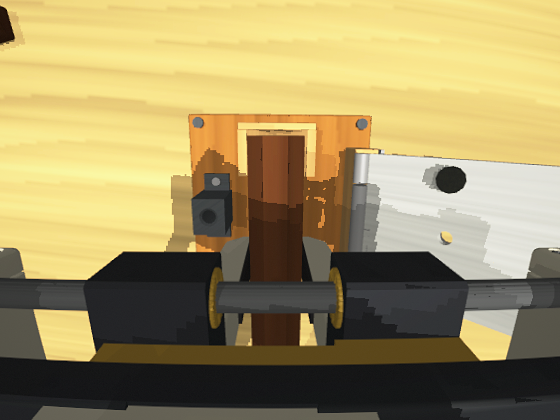

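View pics/s2c.png

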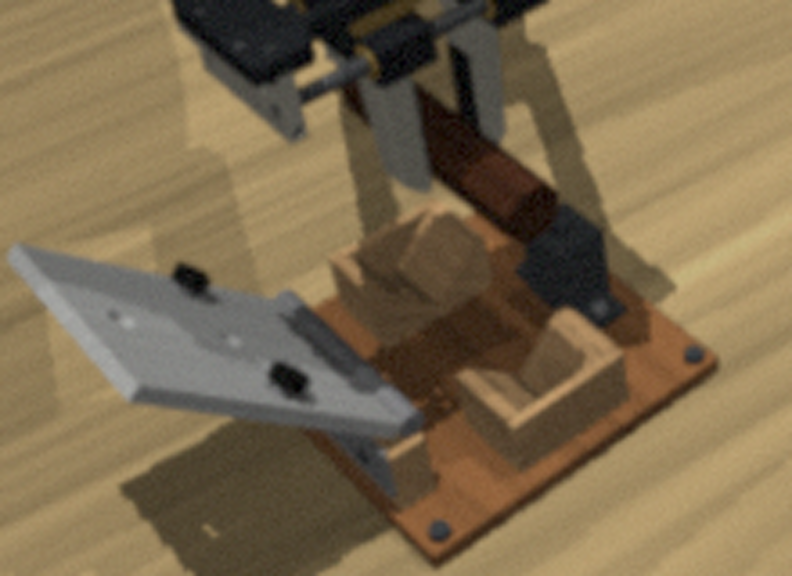

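```bash
python3 st.py; python3 - <<'E'
from h import *
w=load('w2')
print('screws',onplane(w,[(198,122.5),(361.5,124)],.013).round(4)); print('boss',onplane(w,[(208,216)],.058).round(4))
# blank edges far end
hsv=cv2.cvtColor(w['color'],cv2.COLOR_RGB2HSV); X=pts(w)
for v in(145,180,220,240):
    print(v,[tuple(hsv[v,u]) for u in (246,252,275,300,306)], X[v,275].round(4))
    row=hsv[v,225:325]; m=(row[:,2]<150)&(row[:,0]<12)&(row[:,1]>100); u=np.where(m)[0]+225;print(u.min(),u.max())
print(onplane(w,[(247,136),(304,136)],.149).round(4))
E
```

```text
5.25 [ 0.5086 -0.1238  0.1516] yaw -83.93 F [ 0.5  0.1 -1.1] M [-0.02  0.16 -0.04] op 0.0274 q [-0.34 -0.02  1.8  -0.    1.37  1.13]
screws [[ 0.5793 -0.0425  0.013 ]
 [ 0.5943 -0.1954  0.013 ]]
boss [[ 0.5028 -0.066   0.058 ]]
145 [(np.uint8(21), np.uint8(128), np.uint8(250)), (np.uint8(12), np.uint8(179), np.uint8(104)), (np.uint8(12), np.uint8(179), np.uint8(135)), (np.uint8(12), np.uint8(178), np.uint8(99)), (np.uint8(18), np.uint8(139), np.uint8(230))] [ 0.5712 -0.1164  0.164 ]
248 303
180 [(np.uint8(15), np.uint8(182), np.uint8(151)), (np.uint8(11), np.uint8(176), np.uint8(103)), (np.uint8(11), np.uint8(177), np.uint8(134)), (np.uint8(11), np.uint8(178), np.uint8(99)), (np.uint8(15), np.uint8(178), np.uint8(112))] [ 0.5552 -0.1181  0.1635]
248 301
220 [(np.uint8(15), np.uint8(184), np.uint8(118)), (np.uint8(10), np.uint8(170), np.uint8(57)), (np.uint8(11), np.uint8(173), np.uint8(81)), (np.uint8(12), np.uint8(178), np.uint8(63)), (np.uint8(14), np.uint8(181), np.uint8(114))] [ 0.5356 -0.1202  0.1628]
249 297
240 [(np.uint8(24), np.uint8(39), np.uint8(105)), (np.uint8(11), np.uint8(172), np.uint8(55)), (np.uint8(12), np.uint8(178), np.uint8(63)), (np.uint8(10), np.uint8(170), np.uint8(57)), (np.uint8(23), np.uint8(41), np.uint8(105))] [ 0.5254 -0.1212  0.1628]
249 301
[[ 0.5737 -0.102   0.149 ]
 [ 0.5767 -0.1304  0.149 ]]
```

View pics/t2c.png

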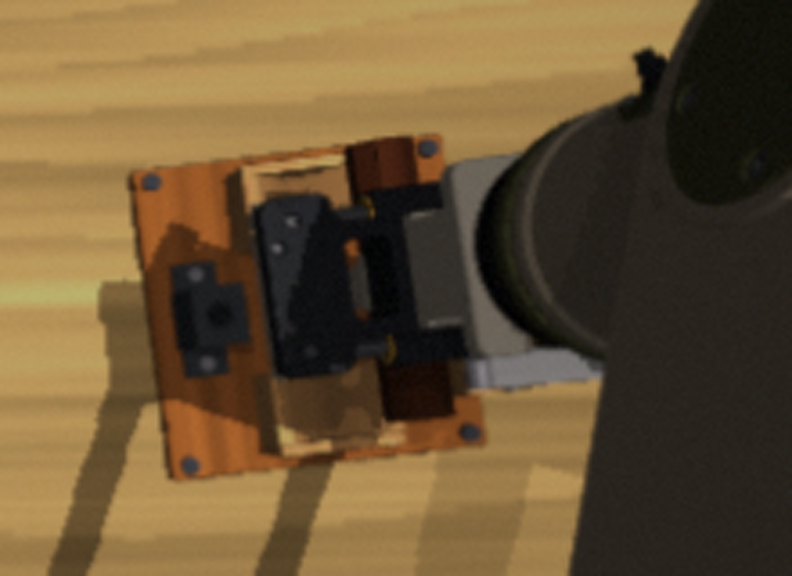

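>>> play_rows([
  [[1,-0.001,-0.001,-0.03,-0.007],[1,-0.001,-0.001,-0.06,-0.007],[1,-0.001,-0.001,-0.08,-0.007],[1,-0.001,-0.001,-0.095,-0.007],[1,-0.001,-0.001,-0.1,-0.007],[1,-0.001,-0.001,-0.102,-0.007],[1,-0.001,-0.001,-0.102,-0.007],[1,-0.001,-0.001,-0.102,-0.007]],
])

```text
t: 6.05
tool_pos: [0.5086, -0.1252, 0.0509]
orientation: [3.137, 0.154, 0.003]
force: [1.0, -0.3, -0.9]
opening: 0.0276
```

```bash
python3 st.py; python3 - <<'E'
from h import *
t=grab('wrist','w3')
t=grab('scene','s3'); cv2.imwrite('pics/s3c.png',cv2.resize(t['color'][210:370,40:260,::-1],None,fx=3.6,fy=3.6,interpolation=cv2.INTER_CUBIC))
E
```

```text
6.05 [ 0.5086 -0.1252  0.0509] yaw -84.39 F [ 1.  -0.3 -0.9] M [-0.03  0.18 -0.03] op 0.0276 q [-0.34  0.09  1.88  0.    1.17  1.13]
```

View pics/w3.png

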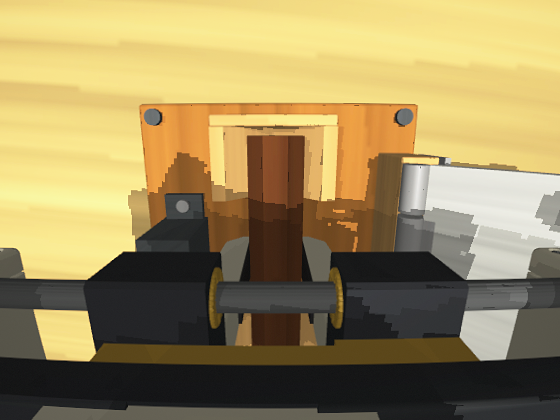

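View pics/s3c.png

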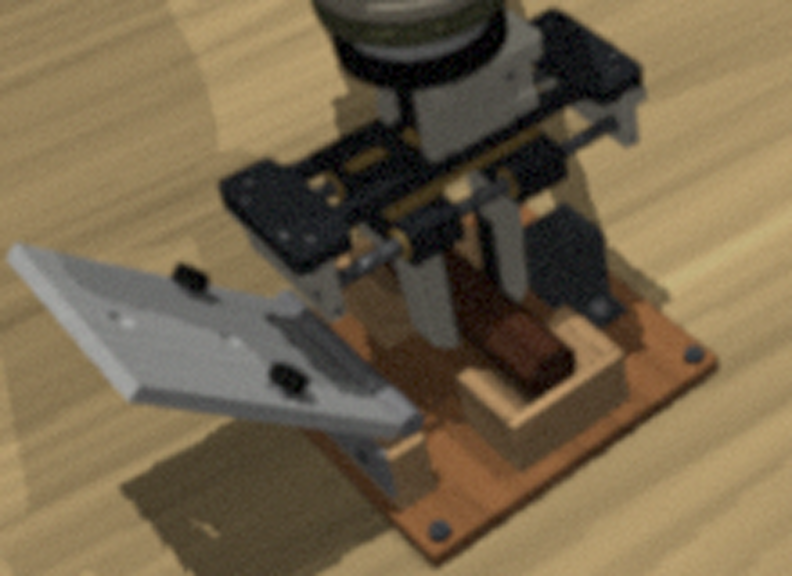

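>>> play_rows([
  [[1,0,0,-0.004,0],[1,0,0,-0.007,0],[1,0,0,-0.0085,0],[1,0,0,-0.0085,0],[1,0,0,-0.0085,0]],
])

```text
t: 6.65
tool_pos: [0.508, -0.1244, 0.0421]
orientation: [-3.137, -0.154, -0.001]
force: [-3.6, 5.3, 11.3]
opening: 0.0277
```

```bash
python3 st.py
```

```text
6.65 [ 0.508  -0.1244  0.0421] yaw -84.39 F [-3.6  5.3 11.3] M [ 0.77  0.9  -0.01] op 0.0277 q [-0.34  0.11  1.88  0.    1.16  1.13]
```

>>> play_rows([
  [[0.2,0,0.0005,0.001,0],[0.2,0,0.0005,0.001,0],[0.2,0,0.0005,0.001,0],[0.2,0,0.0005,0.001,0]],
])

```text
t: 7.05
tool_pos: [0.5075, -0.1244, 0.0419]
orientation: [-3.138, -0.153, 0.001]
force: [-0.3, 0.6, -0.1]
opening: 0.0371
```

```bash
python3 st.py
```

```text
7.05 [ 0.5075 -0.1244  0.0419] yaw -84.4 F [-0.3  0.6 -0.1] M [-0.04  0.21 -0.01] op 0.0371 q [-0.34  0.11  1.88 -0.    1.16  1.13]
```

Rise straight up clear, then look.

>>> play_rows([
  [[0.2,0,0,0.02,0],[0.2,0,0,0.06,0],[0.2,0,0,0.11,0],[0.2,0,0,0.15,0],[0.2,0,0,0.19,0],[0.2,0,0,0.21,0]],
])

```text
t: 7.65
tool_pos: [0.509, -0.1249, 0.2566]
orientation: [3.136, 0.153, 0.008]
force: [0.6, 1.0, 0.4]
opening: 0.0372
```

```bash
python3 st.py; python3 - <<'E'
from h import *
t=grab('wrist','w4')
t=grab('scene','s4'); cv2.imwrite('pics/s4c.png',cv2.resize(t['color'][210:370,40:260,::-1],None,fx=3.6,fy=3.6,interpolation=cv2.INTER_CUBIC))
E
```

```text
7.65 [ 0.509  -0.1249  0.2566] yaw -84.4 F [0.6 1.  0.4] M [-0.04  0.18 -0.03] op 0.0372 q [-0.34 -0.09  1.67  0.    1.56  1.13]
```

View pics/w4.png

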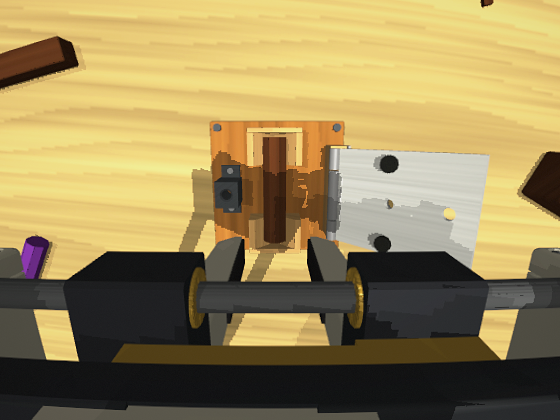

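View pics/s4c.png

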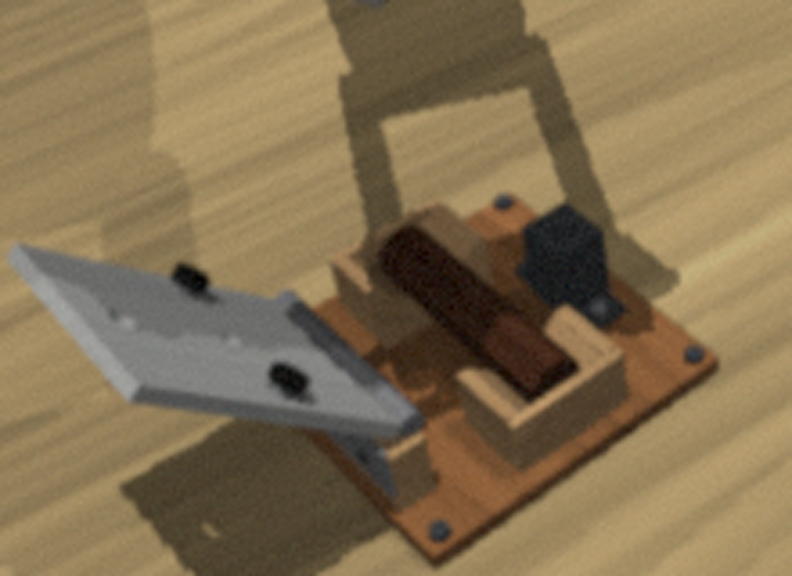

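>>> play_rows([
  [[1,0.004,-0.035,0.0,0.145],[1,0.007,-0.07,0.0,0.29],[1,0.01,-0.105,0.0,0.435],[1,0.014,-0.14,0.0,0.58],[1,0.017,-0.175,0.0,0.725],[1,0.02,-0.205,0.0,0.87],[1,0.02,-0.205,0.0,1.015],[1,0.02,-0.205,0.0,1.16]],
], force=20)

```text
t: 8.55
tool_pos: [0.5266, -0.3302, 0.2492]
orientation: [-2.534, -1.851, 0.002]
force: [0.1, 0.5, 0.3]
opening: 0.0005
```

```bash
python3 st.py
```

```text
8.55 [ 0.5266 -0.3302  0.2492] yaw -17.7 F [0.1 0.5 0.3] M [-0.01  0.11  0.01] op 0.0005 q [-0.64  0.19  1.4  -0.    1.56 -0.33]
```

>>> play_rows([
  [[1,0.002,0,0,0.14],[1,0.002,0,0,0.28],[1,0.002,0,0,0.4075],[1,0.002,0,-0.03,0.4075],[1,0.002,0,-0.06,0.4075],[1,0.002,0,-0.09,0.4075],[1,0.002,0,-0.1,0.4075],[1,0.002,0,-0.1,0.4075]],
])

```text
t: 9.35
tool_pos: [0.5279, -0.3282, 0.1486]
orientation: [-2.11, -2.319, 0.001]
force: [0.0, 0.4, 0.5]
opening: 0.0002
```

```bash
python3 st.py;  python3 - <<'E'
from h import *
t=grab('scene','s5'); cv2.imwrite('pics/s5c.png',cv2.resize(t['color'][180:370,20:260,::-1],None,fx=3.2,fy=3.2,interpolation=cv2.INTER_CUBIC))
E
```

```text
9.35 [ 0.5279 -0.3282  0.1486] yaw 5.41 F [0.  0.4 0.5] M [-0.08  0.05 -0.01] op 0.0002 q [-0.64  0.25  1.51 -0.    1.39 -0.73]
```

View pics/s5c.png

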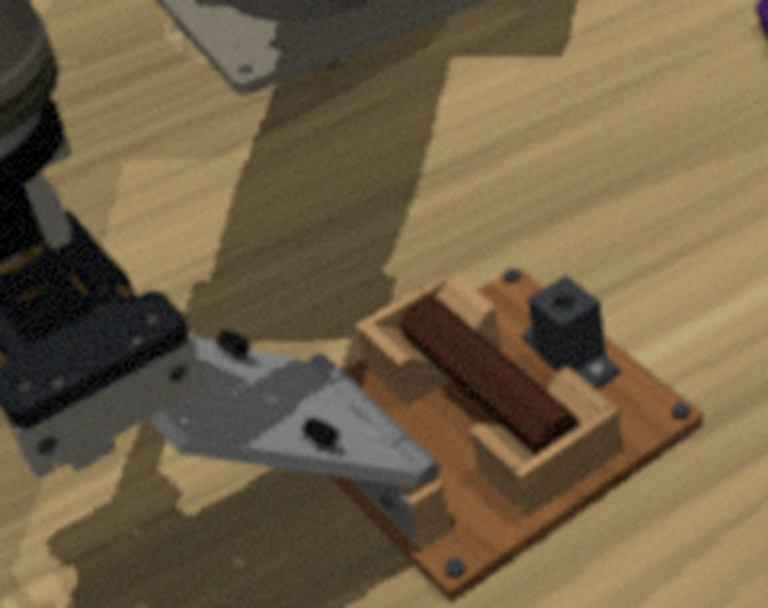

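>>> play_rows([
  [[1,-0.0015,0.015,0.005,0],[1,-0.003,0.0285,0.019,0],[1,-0.0043,0.0434,0.032,0],[1,-0.006,0.062,0.042,0],[1,-0.008,0.079,0.049,0],[1,-0.01,0.0995,0.055,0],[1,-0.0117,0.118,0.058,0]],
])

```text
t: 10.1
tool_pos: [0.5185, -0.2105, 0.2126]
orientation: [2.112, 2.321, 0.001]
force: [0.9, -2.9, -1.4]
opening: 0.0004
```

```bash
python3 st.py;  python3 - <<'E'
from h import *
t=grab('scene','s6'); cv2.imwrite('pics/s6c.png',cv2.resize(t['color'][150:370,20:260,::-1],None,fx=2.7,fy=2.7,interpolation=cv2.INTER_CUBIC))
E
```

```text
10.1 [ 0.5185 -0.2105  0.2126] yaw 5.42 F [ 0.9 -2.9 -1.4] M [-0.57 -0.12  0.02] op 0.0004 q [-0.48  0.03  1.63 -0.    1.48 -0.57]
```

View pics/s6c.png

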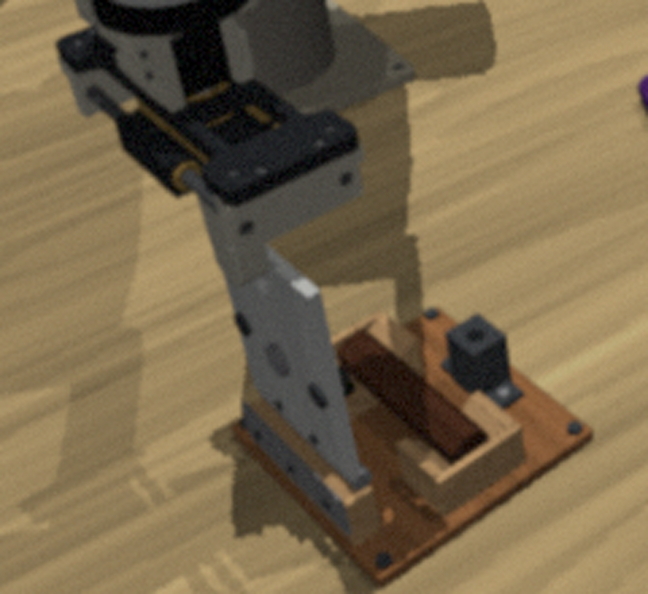

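>>> play_rows([
  [[1,-0.0023,0.0235,-0.004,0],[1,-0.0046,0.0466,-0.009,0],[1,-0.0068,0.0684,-0.018,0],[1,-0.0087,0.0884,-0.03,0],[1,-0.0105,0.1059,-0.046,0],[1,-0.0119,0.1204,-0.064,0],[1,-0.0119,0.1204,-0.064,0]],
])

```text
t: 10.85
tool_pos: [0.5042, -0.0886, 0.1436]
orientation: [-2.108, -2.323, 0.002]
force: [-0.6, -0.3, 0.0]
opening: 0.0003
```

```bash
python3 st.py;  python3 - <<'E'
from h import *
t=grab('scene','s7'); cv2.imwrite('pics/s7c.png',cv2.resize(t['color'][150:370,20:260,::-1],None,fx=2.7,fy=2.7,interpolation=cv2.INTER_CUBIC))
E
```

```text
10.85 [ 0.5042 -0.0886  0.1436] yaw 5.54 F [-0.6 -0.3  0. ] M [-0.03  0.    0.05] op 0.0003 q [-0.27 -0.04  1.83  0.    1.36 -0.37]
```

View pics/s7c.png

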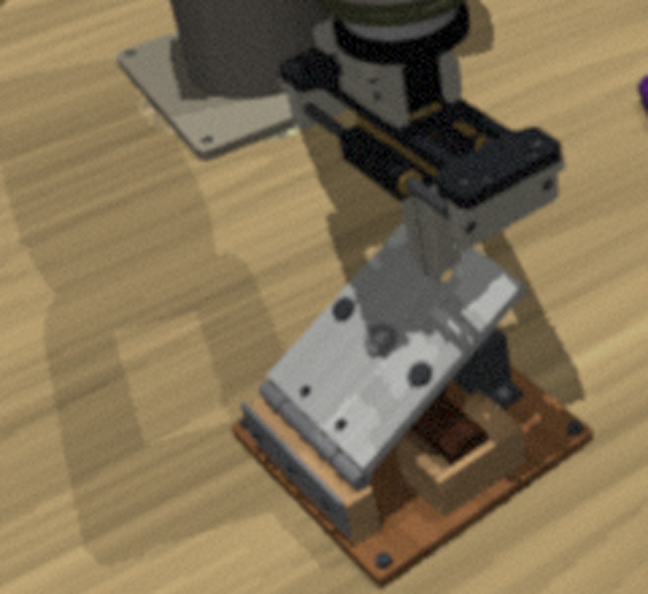

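>>> play_rows([
  [[1,-0.001,0.0097,-0.018,0],[1,-0.0014,0.014,-0.029,0],[1,-0.0017,0.017,-0.04,0],[1,-0.0019,0.0192,-0.05,0],[1,-0.0019,0.0194,-0.056,0],[1,-0.0019,0.0194,-0.058,0],[1,-0.0019,0.0194,-0.058,0]],
])

```text
t: 11.6
tool_pos: [0.504, -0.0718, 0.088]
orientation: [-2.114, -2.324, 0.001]
force: [-0.2, -0.2, -0.2]
opening: 0.0006
```

```bash
python3 st.py
```

```text
11.6 [ 0.504  -0.0718  0.088 ] yaw 5.41 F [-0.2 -0.2 -0.2] M [-0.07  0.08 -0.01] op 0.0006 q [-0.24  0.01  1.89 -0.    1.24 -0.34]
```

>>> play_rows([
  [[1,0,0,-0.003,0],[1,0,0,-0.005,0],[1,0,0,-0.007,0],[1,0,0,-0.007,0]],
])

```text
t: 12.0
tool_pos: [0.5044, -0.0715, 0.0816]
orientation: [2.114, 2.324, 0.001]
force: [-0.4, 2.7, 3.4]
opening: 0.0006
```

```bash
python3 st.py
```

```text
12.0 [ 0.5044 -0.0715  0.0816] yaw 5.41 F [-0.4  2.7  3.4] M [0.47 0.26 0.  ] op 0.0006 q [-0.24  0.01  1.9   0.    1.23 -0.34]
```

>>> play_rows([
  [[1,0,0,0.05,0],[1,0,0,0.1,0],[0.5,0,0.02,0.14,0.14],[-0.1,-0.005,0.065,0.15,0.28],[-0.1,-0.01,0.112,0.15,0.42],[-0.1,-0.015,0.16,0.15,0.56],[-0.1,-0.02,0.207,0.15,0.7],[-0.1,-0.025,0.255,0.15,0.84]],
])

```text
t: 12.8
tool_pos: [0.4789, 0.1849, 0.2313]
orientation: [0.975, 2.986, 0.0]
force: [1.7, 0.6, -0.0]
opening: 0.0442
```

>>> play_rows([
  [[-0.1,-0.005,0.045,0,0.14],[-0.1,-0.01,0.09,0,0.28],[-0.1,-0.015,0.115,0,0.4],[-0.1,-0.015,0.115,0,0.4],[-0.1,-0.015,0.115,0,0.4]],
])

```text
t: 13.3
tool_pos: [0.464, 0.2984, 0.2308]
orientation: [0.371, 3.12, -0.001]
force: [0.3, -0.5, 0.4]
opening: 0.051
```

```bash
python3 st.py; python3 - <<'E'
from h import *
t=grab('top','t8'); cv2.imwrite('pics/t8c.png',cv2.resize(t['color'][120:280,340:560,::-1],None,fx=3.6,fy=3.6,interpolation=cv2.INTER_CUBIC))
t=grab('wrist','w8')
t=grab('scene','s8'); cv2.imwrite('pics/s8c.png',cv2.resize(t['color'][220:370,60:260,::-1],None,fx=3.8,fy=3.8,interpolation=cv2.INTER_CUBIC))
E
```

```text
13.3 [0.464  0.2984 0.2308] yaw 76.42 F [ 0.3 -0.5  0.4] M [ 0.05 -0.   -0.06] op 0.051 q [ 0.48  0.    1.63 -0.    1.51 -0.85]
```

View pics/t8c.png

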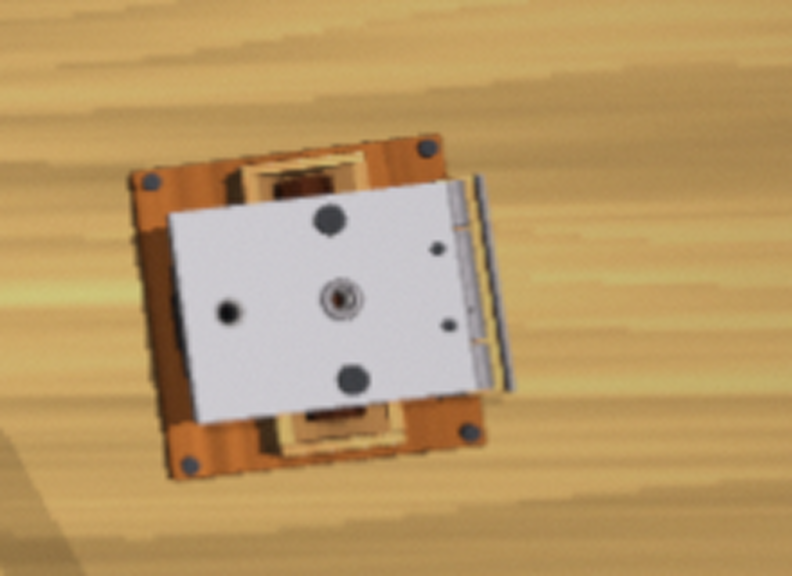

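View pics/w8.png

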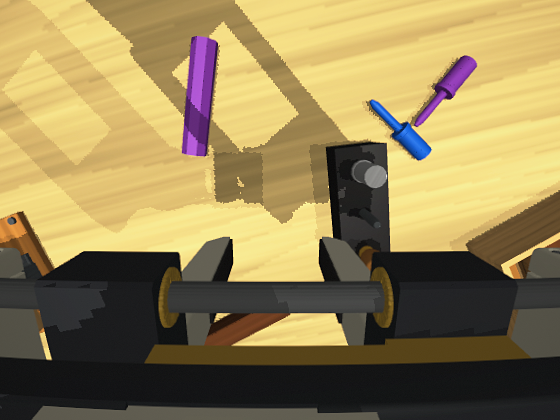

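View pics/s8c.png

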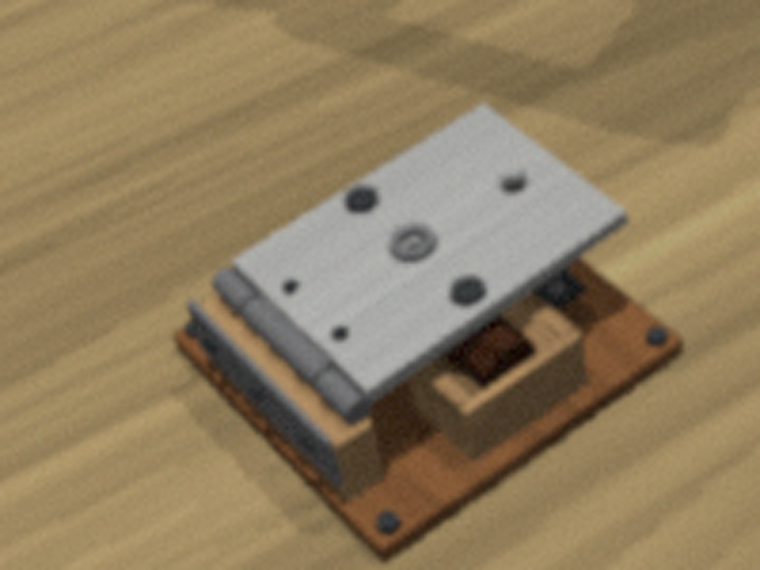

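```bash
python3 - <<'E'
from h import *
t=load('t8');s=load('s8');w=load('w8')
def blob(c,x0,y0,x1,y1,f):
    g=cv2.cvtColor(c['color'],cv2.COLOR_RGB2GRAY)[y0:y1,x0:x1].astype(float); wgt=np.clip(f(g),0,None); v,u=np.mgrid[y0:y1,x0:x1]; return np.array([(wgt*u).sum(),(wgt*v).sum()])/wgt.sum()
ht=blob(t,397,200,410,213,lambda g:np.median(g)-20-g); hs=blob(s,189,262,202,274,lambda g:np.median(g)-25-g)
print(ht,hs,tri(t,ht,s,hs),onplane(t,ht,.066))
P=pts(t);c,si=np.cos(np.radians(5.65)),np.sin(np.radians(5.65)); N=np.array([.5085,-.1255])
for X,n in((P,'top'),(pts(s),'scn')):
    d=X[...,:2]-N; jx=d[...,0]*c+d[...,1]*si; jy=-d[...,0]*si+d[...,1]*c
    m=(abs(jx)<.04)&(jy>-.05)&(jy<.08)&(X[...,2]>.05)&(X[...,2]<.1); print(n,np.polyfit(jy[m]+.07,X[...,2][m],1))
print('bushing top', onplane(t,np.array((341,299))/3.6+[340,120]-.36,.073))
# pin in wrist: top disc center
g=w['color'].astype(int); 
cw=np.array([375.5,176.5]); print('pin wrist z=.106',onplane(w,cw,.106)); print(tri(w,cw,load('top0'),np.array((190,451))/3.6+[100,110]-.36))
cv2.imwrite('pics/w8c.png',cv2.resize(w['color'][130:290,310:450,::-1],None,fx=4,fy=4,interpolation=cv2.INTER_CUBIC))
E
```

```text
[403.00502054 206.43906892] [194.80594796 268.15092937] (array([ 0.50241709, -0.06775156,  0.07184386]), np.float64(0.0005444904888784169)) [[ 0.50291933 -0.06913605  0.066     ]]
top [0.04999579 0.0658936 ]
scn [0.04489051 0.06740117]
bushing top [[ 0.50821024 -0.12501658  0.073     ]]
pin wrist z=.106 [[0.45807742 0.39560818 0.106     ]]
(array([0.4591884 , 0.3965453 , 0.09917835]), np.float64(0.002135690826513377))
```

View pics/w8c.png

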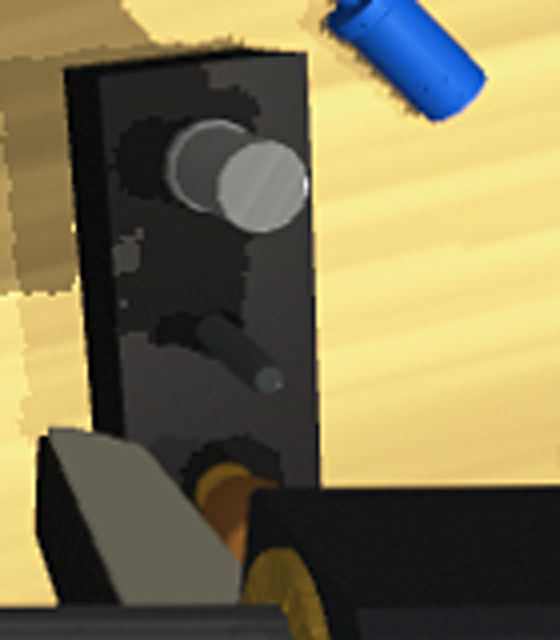

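>>> play_rows([
  [[-0.1,-0.002,0.045,0,0.06],[-0.1,-0.005,0.09,0,0.119],[-0.1,-0.005,0.0956,0,0.119],[-0.1,-0.005,0.0956,0,0.119],[-0.1,-0.005,0.0956,-0.04,0.119],[-0.1,-0.005,0.0956,-0.07,0.119],[-0.1,-0.005,0.0956,-0.08,0.119],[-0.1,-0.005,0.0956,-0.08,0.119]],
])

```text
t: 14.25
tool_pos: [0.4586, 0.3919, 0.1495]
orientation: [-0.187, -3.133, 0.004]
force: [-0.2, 0.4, 0.3]
opening: 0.0514
```

```bash
python3 st.py; python3 - <<'E'
from h import *
w=grab('wrist','w9'); c=grab('top','t9'); cv2.imwrite('pics/t9c.png',cv2.resize(c['color'][140:300,90:290,::-1],None,fx=3.8,fy=3.8,interpolation=cv2.INTER_CUBIC))
E
```

```text
14.25 [0.4586 0.3919 0.1495] yaw 83.15 F [-0.2  0.4  0.3] M [ 0.04 -0.02  0.05] op 0.0514 q [ 0.62  0.19  1.57 -0.    1.38 -0.83]
```

View pics/w9.png

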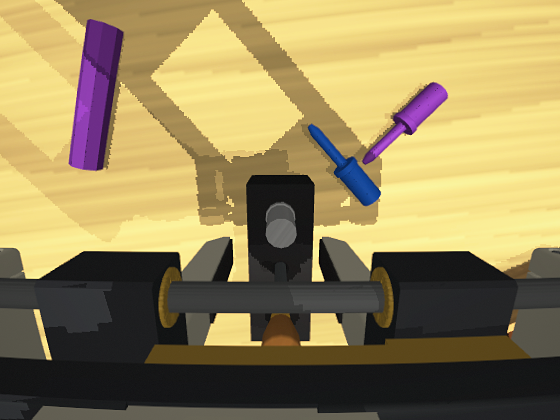

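View pics/t9c.png

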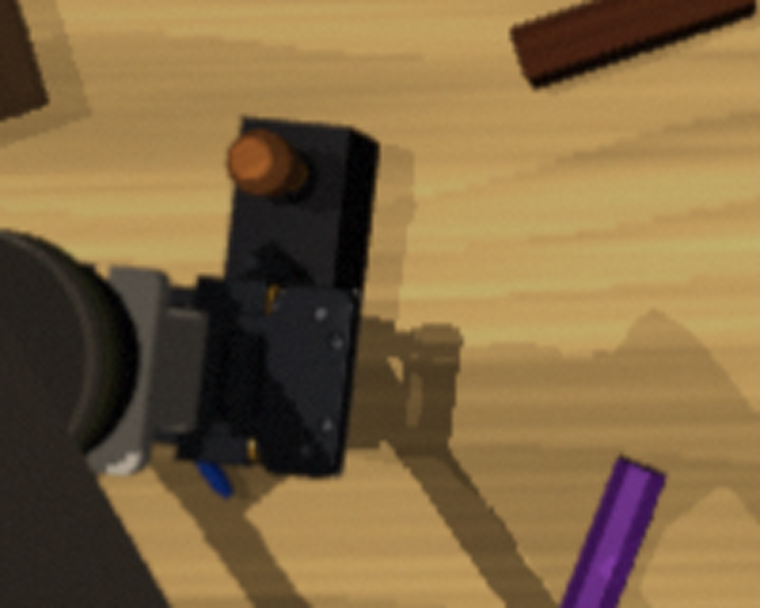

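```bash
python3 - <<'E'
from h import *
a=load('w8');b=load('w9')
print(tri(a,(375.4,176.1),b,(281,233))); print(onplane(b,(281,233),.106))
print(tri(b,(281,233),load('scene0'),np.array((437,109))/3.5+[230,130]-.36))
E
```

```text
(array([0.45813302, 0.39605631, 0.10461903]), np.float64(0.0003328146902501214))
[[0.45783927 0.39614434 0.106     ]]
(array([0.45731953, 0.39554287, 0.10570561]), np.float64(0.001675659363418283))
```

>>> play_rows([
  [[-0.1,-0.0005,0.003,-0.02,0],[-0.1,-0.0005,0.003,-0.045,0],[-0.1,-0.0005,0.003,-0.06,0],[-0.1,-0.0005,0.003,-0.065,0],[-0.1,-0.0005,0.003,-0.065,0],[-0.1,-0.0005,0.003,-0.065,0]],
])

```text
t: 14.95
tool_pos: [0.4594, 0.3975, 0.0876]
orientation: [0.184, 3.135, 0.002]
force: [0.1, 0.5, 0.7]
opening: 0.0509
```

```bash
python3 st.py
```

```text
14.95 [0.4594 0.3975 0.0876] yaw 83.27 F [0.1 0.5 0.7] M [ 0.    0.01 -0.  ] op 0.0509 q [ 0.63  0.26  1.61  0.    1.27 -0.82]
```

>>> play_rows([
  [[-0.1,-0.001,-0.002,-0.003,0],[-0.1,-0.001,-0.002,-0.003,0],[0.4,-0.001,-0.002,-0.003,0],[1,-0.001,-0.002,-0.003,0],[1,-0.001,-0.002,-0.003,0],[1,-0.001,-0.002,-0.003,0],[1,-0.001,-0.002,-0.003,0],[1,-0.001,-0.002,-0.003,0]],
], force=15)

```text
t: 15.75
tool_pos: [0.4576, 0.395, 0.0832]
orientation: [0.184, 3.136, 0.0]
force: [-0.4, 0.9, 1.6]
opening: 0.0212
```

```bash
python3 st.py
```

```text
15.75 [0.4576 0.395  0.0832] yaw 83.28 F [-0.4  0.9  1.6] M [-0.02  0.02 -0.04] op 0.0212 q [ 0.63  0.26  1.62  0.    1.26 -0.83]
```

>>> play_rows([
  [[1,0,0,0,0],[1,0,0,0,0],[1,0,0,0.015,0],[1,0,0,0.035,0],[1,0,0,0.06,0],[1,0,0,0.1,0],[1,0,0,0.13,0],[1,0,0,0.13,0]],
], force=50)

```text
t: 16.55
tool_pos: [0.4599, 0.3966, 0.2197]
orientation: [0.184, 3.129, 0.009]
force: [1.4, 0.0, -0.6]
opening: 0.0209
```

```bash
python3 st.py
```

```text
16.55 [0.4599 0.3966 0.2197] yaw 83.28 F [ 1.4  0.  -0.6] M [ 0.01 -0.03  0.  ] op 0.0209 q [ 0.63  0.15  1.49 -0.    1.49 -0.83]
```

>>> play_rows([
  [[1,0.003,-0.03,0,0],[1,0.007,-0.078,0,0],[1,0.011,-0.126,0,0],[1,0.016,-0.174,0,0],[1,0.02,-0.222,0,0],[1,0.024,-0.27,0,0],[1,0.029,-0.318,0,0],[1,0.033,-0.366,0,0]],
])

```text
t: 17.35
tool_pos: [0.4899, 0.0271, 0.2125]
orientation: [-0.184, -3.135, 0.0]
force: [1.3, 0.1, -0.4]
opening: 0.0208
```

>>> play_rows([
  [[1,0.005,-0.05,0,0],[1,0.009,-0.08,0,0],[1,0.009,-0.09,-0.01,0],[1,0.009,-0.09,-0.02,0],[1,0.009,-0.09,-0.03,0],[1,0.009,-0.09,-0.03,0]],
])

```text
t: 17.95
tool_pos: [0.498, -0.0592, 0.1803]
orientation: [-0.181, -3.132, -0.002]
force: [-0.9, 0.0, -0.7]
opening: 0.0209
```

```bash
python3 st.py
```

```text
17.95 [ 0.498  -0.0592  0.1803] yaw 83.37 F [-0.9  0.  -0.7] M [0.01 0.02 0.03] op 0.0209 q [-0.22 -0.1   1.82  0.    1.43 -1.68]
```

>>> play_rows([
  [[1,0.004,-0.008,-0.007,0],[1,0.004,-0.008,-0.014,0],[1,0.004,-0.008,-0.014,0],[1,0.004,-0.008,-0.014,0],[1,0.004,-0.008,-0.014,0]],
])

```text
t: 18.45
tool_pos: [0.5038, -0.0689, 0.1695]
orientation: [0.184, 3.136, -0.0]
force: [0.2, 0.4, -0.1]
opening: 0.021
```

```bash
python3 st.py; python3 - <<'E'
from h import *
w=grab('wrist','w10'); c=grab('top','t10'); cv2.imwrite('pics/t10c.png',cv2.resize(c['color'][120:280,320:520,::-1],None,fx=3.8,fy=3.8,interpolation=cv2.INTER_CUBIC))
c=grab('scene','s10'); cv2.imwrite('pics/s10c.png',cv2.resize(c['color'][200:360,60:260,::-1],None,fx=3.8,fy=3.8,interpolation=cv2.INTER_CUBIC))
E
```

```text
18.45 [ 0.5038 -0.0689  0.1695] yaw 83.29 F [ 0.2  0.4 -0.1] M [ 0.01 -0.   -0.  ] op 0.021 q [-0.24 -0.08  1.82  0.    1.4  -1.69]
```

View pics/w10.png

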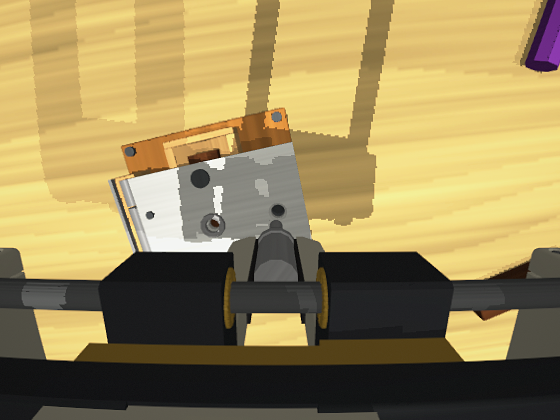

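View pics/s10c.png

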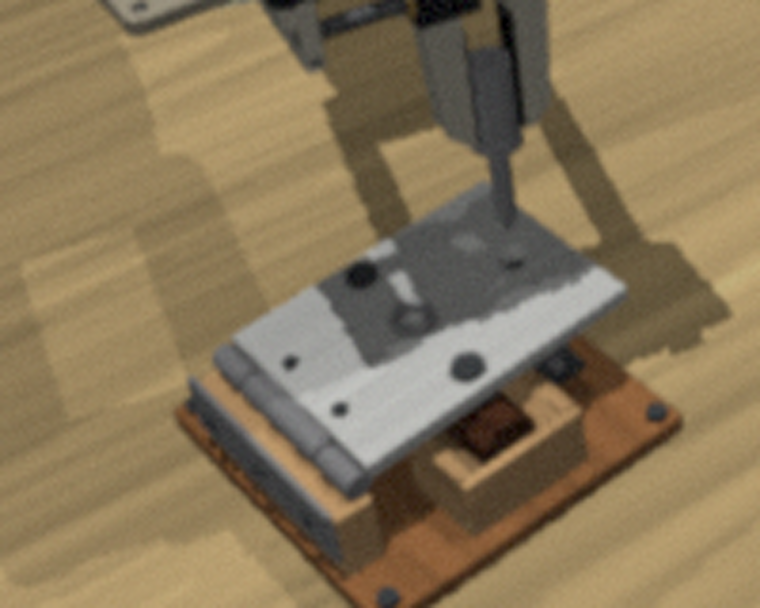

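```bash
python3 - <<'E'
from h import *
w=load('w10'); cv2.imwrite('pics/w10c.png',cv2.resize(w['color'][180:280,220:330,::-1],None,fx=6,fy=6,interpolation=cv2.INTER_CUBIC))
s=load('s10'); cv2.imwrite('pics/s10d.png',cv2.resize(s['color'][205:285,165:235,::-1],None,fx=7,fy=7,interpolation=cv2.INTER_CUBIC))
E
```

```text
(no output)
```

View pics/w10c.png

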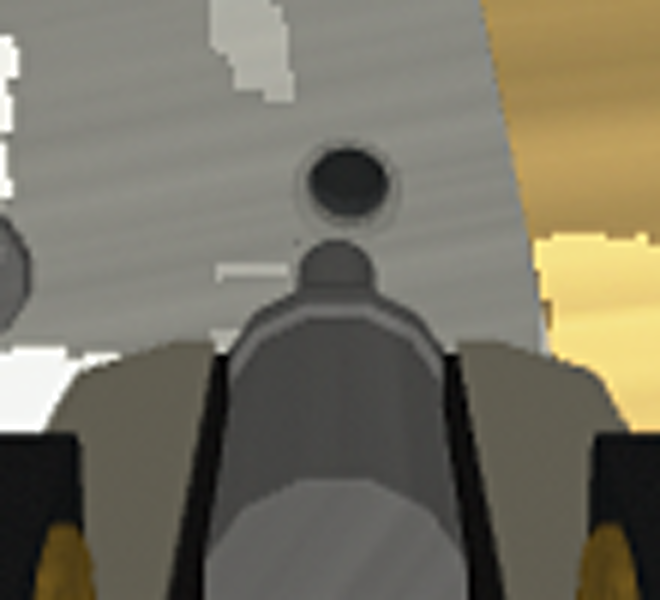

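View pics/s10d.png

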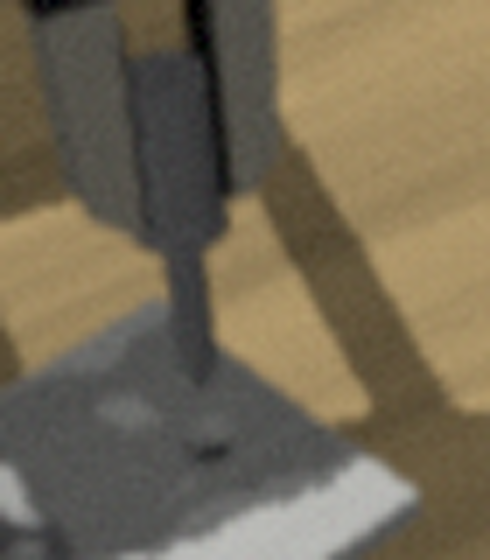

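```bash
python3 - <<'E'
from h import *
w=load('w10');s=load('s10')
def proj(c,X): return cv2.projectPoints(np.array(X,float).reshape(-1,1,3),np.array(c['rvec'],float),np.array(c['tvec'],float),np.array(c['intrinsics'],float),np.array(c['D'],float))[0].reshape(-1,2)
hw=np.array((347,182))/6+[220,180]-.42
print('hole wrist',onplane(w,hw,.072),onplane(w,hw,.0715))
hs=np.array((209,447))/7+[165,205]-.43
print('hole tri',tri(w,hw,s,hs))
x,y,z=0.5038,-0.0689,.1695
for dx,dy in((0,0),(.002,0),(0,.002)):
    for h in(-.0732,-.0652,-.0232,+.0228): print(dx,dy,h,'w',((proj(w,[x+dx,y+dy,z+h])[0]-[220,180]+.42)*6).round(1),'s',((proj(s,[x+dx,y+dy,z+h])[0]-[165,205]+.43)*7).round(1))
E
```

```text
hole wrist [[ 0.50022573 -0.06633141  0.072     ]] [[ 0.50035118 -0.06634288  0.0715    ]]
hole tri (array([ 0.50050187, -0.06706791,  0.06968569]), np.float64(0.0014917742599034121))
0 0 -0.0732 w [331.8 256.2] s [202.4 378.8]
0 0 -0.0652 w [331.6 274.3] s [199.3 355. ]
0 0 -0.0232 w [330.8 393.8] s [182.5 225.6]
0 0 0.0228 w [329.4 603.6] s [163.   74.7]
0.002 0 -0.0732 w [333.6 270.8] s [206.6 382.9]
0.002 0 -0.0652 w [333.5 289.3] s [203.5 359.1]
0.002 0 -0.0232 w [333.1 411.9] s [186.8 229.6]
0.002 0 0.0228 w [332.4 626.5] s [167.4  78.6]
0 0.002 -0.0732 w [347.  254.5] s [209.2 375.5]
0 0.002 -0.0652 w [347.4 272.5] s [206.1 351.7]
0 0.002 -0.0232 w [350.  391.7] s [189.5 222.4]
0 0.002 0.0228 w [354.7 600.9] s [170.3  71.5]
```

>>> play_rows([
  [[1,-0.003,0.0017,-0.005,0],[1,-0.003,0.0017,-0.012,0],[1,-0.003,0.0017,-0.018,0],[1,-0.003,0.0017,-0.018,0],[1,-0.003,0.0017,-0.018,0],[1,-0.003,0.0017,-0.018,0]],
])

```text
t: 19.2
tool_pos: [0.5008, -0.0674, 0.1513]
orientation: [0.184, 3.136, -0.0]
force: [0.6, -0.1, 0.3]
opening: 0.021
```

```bash
python3 st.py; python3 - <<'E'
from h import *
w=grab('wrist','w11'); cv2.imwrite('pics/w11c.png',cv2.resize(w['color'][180:280,220:330,::-1],None,fx=6,fy=6,interpolation=cv2.INTER_CUBIC))
s=grab('scene','s11'); cv2.imwrite('pics/s11d.png',cv2.resize(s['color'][205:285,165:235,::-1],None,fx=7,fy=7,interpolation=cv2.INTER_CUBIC))
E
```

```text
19.2 [ 0.5008 -0.0674  0.1513] yaw 83.28 F [ 0.6 -0.1  0.3] M [ 0.01 -0.05  0.01] op 0.021 q [-0.24 -0.07  1.85  0.    1.37 -1.69]
```

View pics/w11c.png

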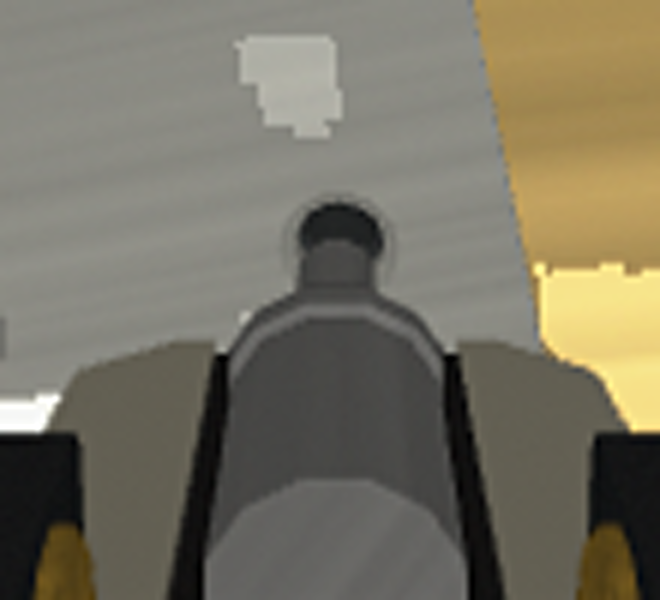

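View pics/s11d.png

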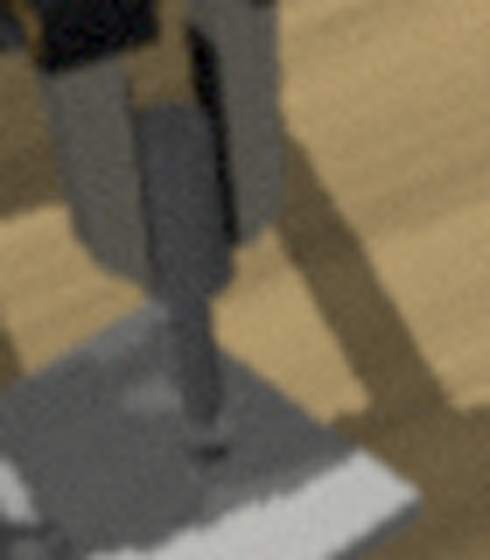

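>>> play_rows([
  [[1,-0.0004,0.0005,-0.004,0],[1,-0.0004,0.0005,-0.008,0],[1,-0.0004,0.0005,-0.012,0],[1,-0.0004,0.0005,-0.016,0],[1,-0.0004,0.0005,-0.016,0]],
])

```text
t: 19.8
tool_pos: [0.4999, -0.0668, 0.1343]
orientation: [-0.184, -3.135, -0.0]
force: [0.7, -0.9, -0.7]
opening: 0.0206
```

```bash
python3 st.py
```

```text
19.8 [ 0.4999 -0.0668  0.1343] yaw 83.28 F [ 0.7 -0.9 -0.7] M [ 0.   -0.19  0.01] op 0.0206 q [-0.23 -0.06  1.86 -0.    1.34 -1.69]
```

>>> play_rows([
  [[1,0,0,-0.003,0],[1,0,0,-0.006,0],[1,0,0,-0.009,0],[1,0,0,-0.012,0],[1,0,0,-0.012,0]],
])

```text
t: 20.3
tool_pos: [0.5, -0.0668, 0.1226]
orientation: [-0.184, -3.136, -0.0]
force: [0.9, 0.2, -0.4]
opening: 0.0211
```

```bash
python3 st.py
```

```text
20.3 [ 0.5    -0.0668  0.1226] yaw 83.28 F [ 0.9  0.2 -0.4] M [-0.01 -0.11 -0.05] op 0.0211 q [-0.23 -0.05  1.88 -0.    1.31 -1.69]
```

>>> play_rows([
  [[1,0,0,-0.005,0],[1,0,0,-0.01,0],[1,0,0,-0.015,0],[1,0,0,-0.02,0],[1,0,0,-0.022,0],[1,0,0,-0.022,0]],
])

```text
t: 20.9
tool_pos: [0.5, -0.0668, 0.1007]
orientation: [-0.184, -3.136, -0.0]
force: [0.6, -0.6, -0.4]
opening: 0.0207
```

```bash
python3 st.py
```

```text
20.9 [ 0.5    -0.0668  0.1007] yaw 83.28 F [ 0.6 -0.6 -0.4] M [ 0.07 -0.1   0.01] op 0.0207 q [-0.23 -0.02  1.89  0.    1.27 -1.69]
```

>>> play_rows([
  [[1,0,0,-0.003,0],[1,0,0,-0.006,0],[1,0,0,-0.008,0],[1,0,0,-0.01,0],[1,0,0,-0.011,0],[1,0,0,-0.011,0]],
], force=60)

```text
t: 21.5
tool_pos: [0.5004, -0.0664, 0.0905]
orientation: [0.184, 3.136, 0.001]
force: [-1.7, 1.9, 3.7]
opening: 0.0208
```

```bash
python3 st.py
```

```text
21.5 [ 0.5004 -0.0664  0.0905] yaw 83.29 F [-1.7  1.9  3.7] M [ 0.55  0.2  -0.03] op 0.0208 q [-0.23 -0.01  1.9   0.    1.25 -1.69]
```

>>> play_rows([
  [[1,0,0,-0.0015,0],[1,0,0,-0.0015,0],[1,0,0,-0.0015,0],[1,0,0,-0.0015,0]],
])

```text
t: 21.9
tool_pos: [0.5005, -0.0665, 0.0891]
orientation: [0.184, 3.136, 0.001]
force: [-0.9, 3.8, 5.6]
opening: 0.021
```

```bash
python3 st.py
```

```text
21.9 [ 0.5005 -0.0665  0.0891] yaw 83.29 F [-0.9  3.8  5.6] M [ 0.65  0.32 -0.02] op 0.021 q [-0.23 -0.01  1.9   0.    1.25 -1.69]
```

>>> play_rows([
  [[1,0,0,-0.001,0],[1,0,0,-0.002,0],[1,0,0,-0.002,0],[1,0,0,-0.002,0]],
])

```text
t: 22.3
tool_pos: [0.5007, -0.0665, 0.0889]
orientation: [0.184, 3.135, 0.001]
force: [-9.1, 4.8, 22.0]
opening: 0.0209
```

```bash
python3 st.py
```

```text
22.3 [ 0.5007 -0.0665  0.0889] yaw 83.3 F [-9.1  4.8 22. ] M [0.96 1.82 0.01] op 0.0209 q [-0.23 -0.01  1.9   0.    1.25 -1.69]
```

>>> play_rows([
  [[1,-0.0008,0.0004,0,0],[1,-0.0008,0.0004,0,0],[1,-0.0008,0.0004,0,0]],
])

```text
t: 22.6
tool_pos: [0.5006, -0.0664, 0.089]
orientation: [0.184, 3.134, -0.0]
force: [-6.0, 3.8, 17.9]
opening: 0.0206
```

```bash
python3 st.py; python3 - <<'E'
from h import *
w=grab('wrist','w12'); c=grab('top','t12'); cv2.imwrite('pics/t12c.png',cv2.resize(c['color'][120:280,320:520,::-1],None,fx=3.8,fy=3.8,interpolation=cv2.INTER_CUBIC))
s=grab('scene','s12'); cv2.imwrite('pics/s12c.png',cv2.resize(s['color'][200:360,60:260,::-1],None,fx=3.8,fy=3.8,interpolation=cv2.INTER_CUBIC))
c,si=np.cos(np.radians(5.65)),np.sin(np.radians(5.65)); N=np.array([.5085,-.1255])
for n,cam in(('s',s),('w',w)):
    X=pts(cam); d=X[...,:2]-N; jx=d[...,0]*c+d[...,1]*si; jy=-d[...,0]*si+d[...,1]*c
    m=(abs(jx)<.05)&(jy>-.06)&(jy<.04)&(X[...,2]>.055)&(X[...,2]<.07); print(n,m.sum(),np.polyfit(jy[m]+.07,X[...,2][m],1))
E
python3 st.py
```

```text
22.6 [ 0.5006 -0.0664  0.089 ] yaw 83.29 F [-6.   3.8 17.9] M [ 0.67  1.13 -0.02] op 0.0206 q [-0.23 -0.01  1.9   0.    1.24 -1.69]
s 2257 [0.00966125 0.0662165 ]
w 9948 [0.00151835 0.06485325]
22.75 [ 0.5006 -0.0664  0.089 ] yaw 83.29 F [-5.1  3.8 18.2] M [ 0.65  1.14 -0.  ] op 0.0205 q [-0.23 -0.01  1.9   0.    1.24 -1.69]
```

View pics/s12c.png

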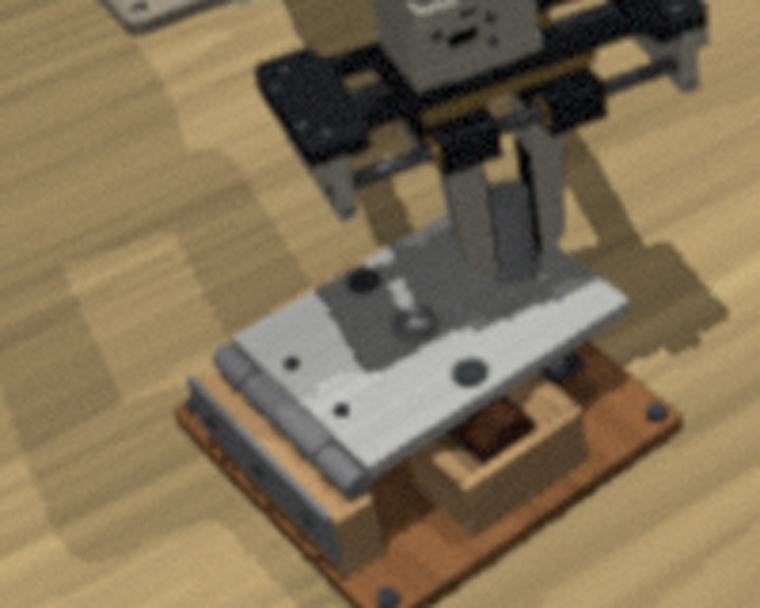

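View pics/w12.png

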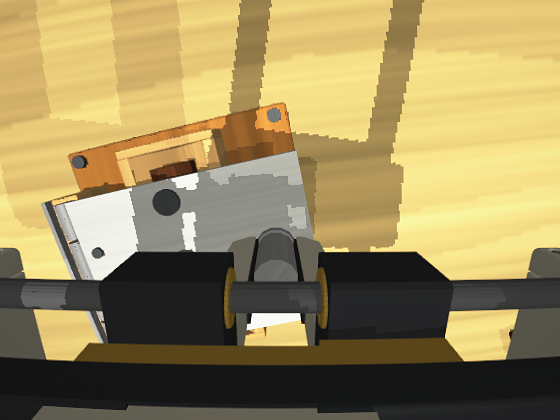

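View pics/s12.png

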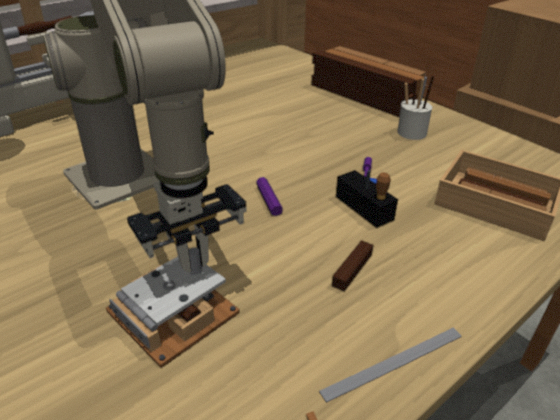

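```bash
python3 - <<'E'
from h import *
im=[]
for n in('scene0','s2','s4','s8','s10','s12'):
    c=load(n)['color'][130:230,310:420,::-1]; im.append(cv2.resize(c,None,fx=2.4,fy=2.4,interpolation=cv2.INTER_CUBIC))
cv2.imwrite('pics/hist.png',np.vstack([np.hstack(im[:3]),np.hstack(im[3:])]))
E
```

```text
(no output)
```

View pics/hist.png

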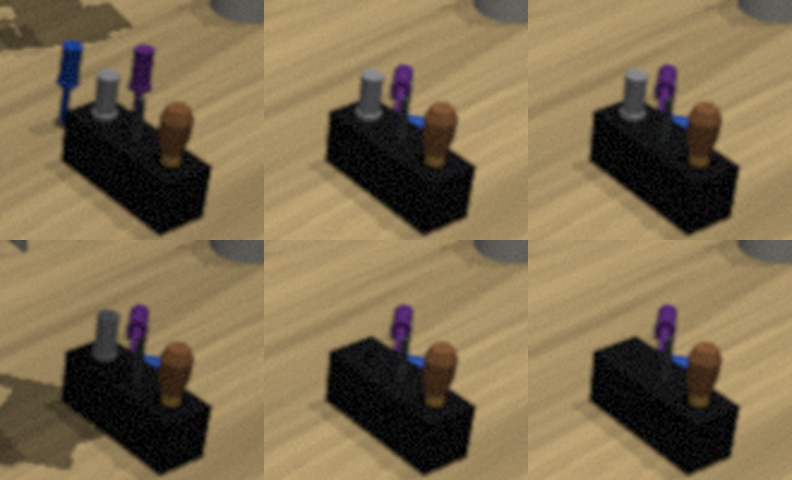

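>>> play_rows([
  [[1,0,0,0,0],[1,0,0,0,0],[1,0,0,0,0]],
])

```text
t: 23.05
tool_pos: [0.5006, -0.0664, 0.089]
orientation: [0.184, 3.134, -0.0]
force: [-5.6, 3.0, 18.3]
opening: 0.0208
```

```bash
python3 st.py; python3 -c "
from plant import robot
robot.close_job()"
```

```text
23.05 [ 0.5006 -0.0664  0.089 ] yaw 83.29 F [-5.6  3.  18.3] M [ 0.63  1.16 -0.04] op 0.0208 q [-0.23 -0.01  1.9   0.    1.24 -1.69]
the job is handed in; nothing more can be done
```

I laid the eight-sided blank in the V rests, swung the leaf shut and put the collared pin through the leaf into the boss. The gripper is still closed on the pin, pressing its collar down. I handed the job in at 23 s of the 72 s allowed.

**Last checks**
- **Pin and leaf:** the wrist force was a steady 18 N downwards. The TCP height stayed at 89.0 mm while the force rose from 6 to 22 N, so the collar is against a hard stop. That puts it about 66 mm up, which is the leaf's shut height.
- **Leaf angle:** depth readings gave a slope of 0.002 rad from the wrist camera and 0.010 rad from the scene camera. They disagree slightly, but both are below the 0.03 rad where the leaf springs to when let go.
- **Blank and bystanders:** the last scene picture shows the blank in its nest. The awl and the square blank are in place; I saw nothing to suggest the punch had moved.

**Disagreements and side effects**
- **Cameras:** the top and wrist cameras differed by about 1.5 to 2 mm on where the holes are. I used the wrist view of the pin against the hole for the insertion.
- **Side load:** about 6 N of sideways load remains on the pin.
- **Look-alike pins:** the blue pin, and apparently the purple one, which had both stood on their tips beside the stand, toppled before about 5 s. In that time the gripper had only passed about 12 cm above them, so I believe they fell on their own. They are still on the bench.

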